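Clear the sloped charging stand and put the phone on it

ROBOT

A 6-joint arm with a two-finger parallel gripper is mounted at the origin on the work surface. World frame = base frame: x ahead of the robot, y to its left, z up, the work surface at z = 0. Lengths are in mm, angles in rad, forces in N, time in s.
With the tool pointing down it reaches from about 325 to 850 mm from the base axis. Payload 15.5 kg.
Tool frame: the origin (TCP) lies at the very end of the fingers, on their centre line; the grasp point (between the pads) lies 19 mm behind it; z points along the fingers, y is the direction in which the jaws open and shut (so a half turn about z gives the same grasp; the last joint's range is limited). The gripper opens to 91 mm and grips with 3 to 60 N. Pads are 32 mm wide; open, the fingers measure 118 mm over their backs; the gripper's body (76 mm by 178 mm) begins 60 mm behind the grasp point.
Start: joints at [-1.442, 0.494, 1.345, -0, 1.302, -0.096], TCP at [139.321, -609.275, 213.915] pointing down, gripper open.
Joint ranges: [-2.91, 2.91], [-0.82, 2.16], [0.22, 2.67], [-1.22, 4.37], [0.12, 2.79], [-3.08, 3.08]. Speed limits (rad/s): [1.89, 1.89, 2.57, 3.01, 3.01, 3.01].

INTERFACE

Orientations are given as a rotation vector (axis times angle).
In Python, from rig import get_state, capture, camera_model, hand_in gives the robot as it stands. The module is installed in compiled form; this text tells all that it offers.
- The arm moves only by the tool arm_command, never from a script. Its argument "targets" is one flat list of numbers, 6 for each row, row after row: the shift along the tool's x, y, z in m, then the turn, a rotation vector about the tool's x, y, z in degrees. A call has 1 to 20 rows; each row shifts and turns the pose as measured when the row begins, along the tool's axes as they then stand; what a row does not reach is not made up. A row lasts 1/10 s, in which the tool goes at most 50 mm and 8.59 degrees, less where a joint would pass 70% of its speed; a pose out of reach is approached as far as the arm can. A call with a gripper value outside its range is refused whole. "claw" is the finger opening in m, from 0 to 0.0912, set as the call begins (left out, the last holds). The fingers move at their own pace and stop on an object; the grip force is fixed at half the most. Time passes only in rows, so rows that do not move let the fingers close. It gives the time, the measured TCP pose, the force and the opening at its end, in the units of the state.
- get_state(): the state, without advancing time (a new reading comes with each control period).
- capture(name): name is "scene" or "top" or "wrist"; returns (picture, depth): 480x640x3 uint8, red, green, blue; 480x640 float32, mm along the optical axis (not along the pixel's ray), 0 where there is no reading.
- camera_model(name): a dict with "vfov" (degrees; the focal length in pixels is half the picture's height over the tangent of half this angle, whatever the lens; pixels are square), "cx", "cy" (the principal point, pixels), "eye" and "rotation" of the camera in the world. Camera axes: x right, y up, looking along -z (the intrinsics and any distortion apply to the point x, -y, -z); pixel columns grow to the right and rows downward; lengths in mm; the calibration is good to about 2 mm. The wrist camera is an equidistant fisheye: a pixel r from the principal point sees the ray r / f radians off the axis. A picture is of the moment at which its call begins: read the wrist's pose just before it. camera_model takes no time and is no camera call; for the wrist camera it gives the pose at the moment of the call.
- hand_in(): hands the job in, once; it reports no verdict.
The state is a dict: "clock": time; "joints": joint angles; "joint_vel": joint speeds; "tau": joint torques, N m; "ee_pos": TCP position; "orientation": TCP orientation; "ft_force": force on the tool from outside, world axes, zero at the start; "ft_torque": the same for the moment, N m; "finger_gap": finger opening in mm.
Only numpy, scipy, OpenCV 4.12 (cv2) and the standard library are available. Lean on these libraries where they do the work, as an engineer would, in place of code of your own. Each camera call takes 0.05 s, during which the arm holds its last target.

TASK

Three loose keycaps lie on the sloped phone-charging stand: hold the felt eraser block and sweep them off sideways into the leather tray beside it, without touching them with the gripper's fingers, then set the block back down, felt side flat on the desk. Then lay the phone, screen up and lengthwise, centred on the narrow slope with its lower edge against the lip, keeping hold of it until it lies on the slope rather than dropping it. Leave the mouse, mug, clock, stapler and tape dispenser where they stand.

Things in the scene. Friction and masses are not known exactly. Their poses are not given: they have to be found in the camera images.
- deck: sloped top of the charging stand: dark non-slip plate 118 x 50 mm, 10 mm thick, its face sloping down away from the robot at 25 degrees to level, with a lip 8 mm proud across its low, far end. Origin: on the surface at the inner foot of the lip, midway across, 45 mm above the desk. x: down the slope along the surface (the deck spans x -118 to 0 mm), y: across, to the left, z: out of the surface.
- stand: the aluminium phone-charging stand that carries the deck, fixed to the desk, turned up to 15 degrees either way: a pedestal at most 36 mm wide under the deck, so the deck's long edges overhang freely. Origin: centre of its foot on the desk, 55 mm nearer the robot than the deck's origin.
- tray: tan leather valet tray, fixed, 180 (x) x 130 (y) x 28 mm tall, walls 5 mm, floor 5 mm; origin: centre of its underside on the desk. It stands close along one long side of the deck (left or right), its near wall tucked under the deck's edge, so what is pushed off that edge falls into it.
- notebook: blue closed notebook, fixed, 180 x 125 x 14 mm, along the other long side of the deck; origin: centre of its underside.
- phone: phone in an orange case with a black screen on top, 130 (x, long) x 62 (y) x 14 mm (z), about 0.22 kg, lying flat on the desk, screen up; origin: centre of its underside. The screen side is +z.
- wiper: board eraser block: blue felt base 110 (x, long) x 44 (y) x 18 mm with a pale wooden grip rib on top, 80 (x) x 22 (y) x 28 mm, total height 46 mm, about 0.12 kg; it stands felt down on the desk; origin: centre of the felt's underside, z up through the rib.
- cap0: loose round white keycap with a dark rim, 18 mm across, 9 mm tall, 10 g, lying on the deck at the start (the lowest of three, about 30 mm up from the lip, within 13 mm of the deck's midline); the non-slip deck keeps it from sliding. Origin: centre of its underside, z along its axis.
- cap1: loose round white keycap with a dark rim, 18 mm across, 9 mm tall, 10 g, lying on the deck at the start (the middle of three, about 59 mm up from the lip, within 13 mm of the deck's midline); the non-slip deck keeps it from sliding. Origin: centre of its underside, z along its axis.
- cap2: loose round white keycap with a dark rim, 18 mm across, 9 mm tall, 10 g, lying on the deck at the start (the highest of three, about 88 mm up from the lip, within 13 mm of the deck's midline); the non-slip deck keeps it from sliding. Origin: centre of its underside, z along its axis.
- mouse: black computer mouse, about 75 x 60 x 34 mm, beyond the stand; loose, not part of the job; origin: centre of its underside.
- mug: white mug, 82 mm wide, 92 mm tall, with a handle; loose, not part of the job; origin: centre of its underside.
- clock: cream alarm clock with two bells, about 90 mm wide and 137 mm tall; loose, not part of the job; origin: centre of its underside.
- stapler: red and black stapler, 120 x 32 x 45 mm; loose, not part of the job; origin: centre of its underside.
- tape: grey tape dispenser with a yellow roll, 120 x 45 x 72 mm; loose, not part of the job; origin: centre of its underside.
Not all that is in view belongs to the job. Leave any blue, green or red look-alike of the tray alone.

How it is judged (in metres and radians):
On the way, in this order (a step that is already met when the one before it is completed fails the run):
1. all three keycaps lie in the tray while the eraser block is still held (x of cap0 in the frame of tray between -0.09 and 0.09 m and y of cap0 in the frame of tray between -0.065 and 0.065 m and z of cap0 in the frame of tray between 0 and 0.028 m and x of cap1 in the frame of tray between -0.09 and 0.09 m and y of cap1 in the frame of tray between -0.065 and 0.065 m and z of cap1 in the frame of tray between 0 and 0.028 m and x of cap2 in the frame of tray between -0.09 and 0.09 m and y of cap2 in the frame of tray between -0.065 and 0.065 m and z of cap2 in the frame of tray between 0 and 0.028 m and contact force between the fingers and wiper above 0.5 N), for 0.1 s.
2. the eraser block stands felt down on the desk, let go (height (world z) of wiper below 0.004 m and angle between wiper's own z axis and vertical below 0.1 rad and contact force between the fingers and wiper below 0.1 N), for 0.2 s.
3. the phone lies along the slope, touching the deck, while still held (angle between the z axis of phone and the z axis of deck, either way round below 0.12 rad and angle between the x axis of phone and the x axis of deck, either way round below 0.2 rad and x of phone in the frame of deck between -0.1 and -0.04 m and contact force between the fingers and phone above 0.5 N and contact force between phone and deck above 0.2 N), for 0.1 s.
At the end, for the whole second after the job is handed in: Phone still and released on the deck, screen up: lower edge within 8 mm of the lip, centred to 12 mm, lengthwise to 11 degrees, flat on the slope to 7. The three keycaps lie still in the tray, below its rim. Eraser block felt down on the bare desk, upright to 6 degrees, released (all of step 2 and angle between the z axis of phone and the z axis of deck, either way round below 0.12 rad and angle between the x axis of phone and the x axis of deck, either way round below 0.2 rad and x of phone in the frame of deck between -0.073 and -0.058 m and y of phone in the frame of deck between -0.012 and 0.012 m and z of phone in the frame of deck between -0.003 and 0.004 m and contact force between phone and deck above 0.2 N and linear speed of each of phone, wiper below 0.01 m/s and contact force between the fingers and phone below 0.1 N and x of cap0 in the frame of tray between -0.09 and 0.09 m and y of cap0 in the frame of tray between -0.065 and 0.065 m and z of cap0 in the frame of tray between 0 and 0.028 m and x of cap1 in the frame of tray between -0.09 and 0.09 m and y of cap1 in the frame of tray between -0.065 and 0.065 m and z of cap1 in the frame of tray between 0 and 0.028 m and x of cap2 in the frame of tray between -0.09 and 0.09 m and y of cap2 in the frame of tray between -0.065 and 0.065 m and z of cap2 in the frame of tray between 0 and 0.028 m and linear speed of each of cap0, cap1, cap2 below 0.02 m/s); the robot touches nothing.
It fails at once if the fingers touch a keycap (over 0.5 N) (contact force between the fingers and cap0 above 0.5 N or contact force between the fingers and cap1 above 0.5 N or contact force between the fingers and cap2 above 0.5 N).
It fails at once if the mouse, mug, clock, stapler or tape dispenser is moved over 30 mm (distance of any of mouse, mug, clock, stapler, tape from where it was at the start of the episode above 0.03 m).
It also fails if it takes over 64 s, if anything falls off the work surface, if the arm or the gripper's body presses on something with over 40 N, if the wrist force passes 120 N, or if a joint passes its speed limit or range.

## Working session

There is one attempt and no reset: what is moved stays moved. The work goes in short steps, Python scripts to look and compute and a tool call to move; the robot and the scene stay as the last step left them, time stands still between calls to the robot, and variables do not carry over. Pictures are saved under pics/ and viewed, and the job is handed in when it is done.

Besides the shell and the picture viewer there is one more tool, called by a JSON object that holds its "fn" and its "kwargs". arm_command: Moves the arm, as the interface text tells. Its arguments: {"type":"object","properties":{"targets":{"type":"array"},"claw":{"type":"number"}},"required":["targets"]}

```bash
mkdir -p pics
cat > h.py <<'E'
import numpy as np, cv2
from rig import get_state, capture, camera_model, hand_in
def snap(n,out):
    m=camera_model(n); p,d=capture(n); np.savez('pics/'+out+'.npz',p=p,d=d,**{k:np.array(v) for k,v in m.items()})
    cv2.imwrite('pics/'+out+'.png',p[:,:,::-1]); return p,d,m
def cloud(p,d,m):
    f=240/np.tan(np.radians(m['vfov'])/2); v,u=np.mgrid[0:480,0:640]
    X=np.stack([(u-m['cx'])/f*d,-(v-m['cy'])/f*d,-d],-1)
    return X@np.array(m['rotation']).T+np.array(m['eye'])
def load(out):
    z=np.load('pics/'+out+'.npz'); return z['p'],z['d'],z
E
python3 - <<'E'
from h import *
for n in('scene','top'):
    p,d,m=snap(n,n+'0'); print(n,m,(d>0).mean())
print(get_state())
E
```

```text
scene {'vfov': 52.226689787038275, 'cx': 309.56605003925625, 'cy': 237.04309500984743, 'eye': array([1255.28247037, -393.16238431, 1141.4602814 ]), 'rotation': array([0.58539824, 0.39502461, 1.09482751])} 0.9960319010416666
top {'vfov': 45.63129481619356, 'cx': 317.1541672491979, 'cy': 233.342616404129, 'eye': array([ 251.27957578,  -40.74214332, 1637.9512494 ]), 'rotation': array([ 0.09357836, -0.11953331, -1.55229098])} 0.99603515625
{'clock': 0.1, 'joints': array([-1.44150926e+00,  4.94113735e-01,  1.34604703e+00, -2.37219166e-05,
        1.30248934e+00, -9.55395431e-02]), 'joint_vel': array([ 2.20074359e-04, -5.98895975e-05, -2.98473534e-03,  7.33058707e-04,
        4.84417271e-04,  1.99380390e-04]), 'tau': array([ 1.51505006e-03, -8.80241060e+01, -3.82543981e+01,  7.06262654e-02,
        4.83960437e-02, -2.61413163e-05]), 'ee_pos': array([ 139.26456015, -608.95090977,  213.40993539]), 'orientation': array([-3.12071243e+00, -3.52304766e-01,  6.39238428e-05]), 'ft_force': array([ 0.0959492 , -0.31740419, -0.7195725 ]), 'ft_torque': array([ 0.00172242, -0.02853902,  0.04208573]), 'finger_gap': 91.32917522474987}
```

Rotations are rotation vectors.

View pics/top0.png

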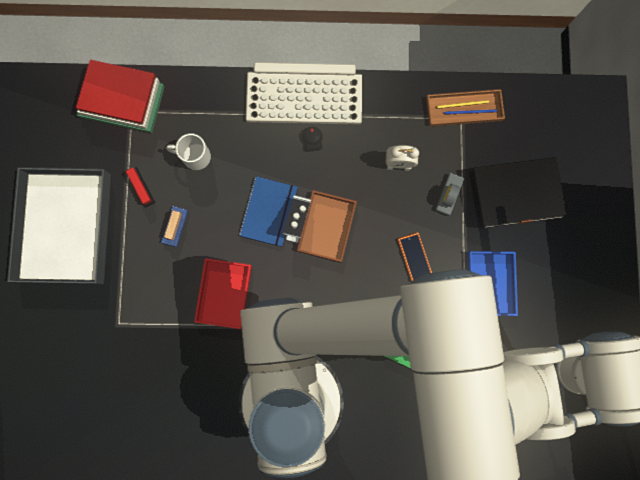

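View pics/scene0.png

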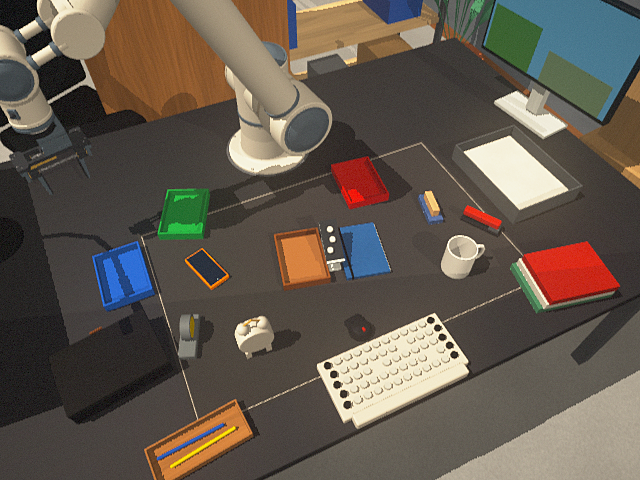

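The top view shows the eraser at (173,226), phone at (415,257), deck with caps at (297,218), the tan tray on its right (327,226) and the notebook on its left. Next I measure these.

```bash
cat >> h.py <<'E'
from scipy.spatial.transform import Rotation as R
def cloud(p,d,m):
    f=240/np.tan(np.radians(float(m['vfov']))/2); v,u=np.mgrid[0:480,0:640]
    X=np.stack([(u-m['cx'])/f*d,-(v-m['cy'])/f*d,-d],-1)
    return X@R.from_rotvec(m['rotation']).as_matrix().T+np.array(m['eye'])
def rect(pts,mask,lab):
    q=pts[mask]; 
    (c,s,a)=cv2.minAreaRect(q[:,:2].astype(np.float32)); print(lab,len(q),'c',np.round(c,1),'size',np.round(s,1),'ang',round(a,2),'z',np.round(np.percentile(q[:,2],[5,50,95]),1))
E
python3 - <<'E'
from h import *
for n in('top0','scene0'):
    p,d,m=load(n); P=cloud(p,d,m); hsv=cv2.cvtColor(p,cv2.COLOR_RGB2HSV); H,S,V=[hsv[...,i].astype(int) for i in range(3)]
    print(n)
    x,y,z=P[...,0],P[...,1],P[...,2]
    def near(cx,cy,r): return (np.hypot(x-cx,y-cy)<r)&(d>0)
    for (u,v) in ([(173,226),(415,257),(297,218),(327,226),(265,210),(350,370)] if n=='top0' else [(432,207),(207,267),(331,247),(300,258),(366,250)]):
        print((u,v),np.round(P[v,u],1),p[v,u],hsv[v,u])
E
```

```text
top0
(173, 226) [482.8 339.   49.1] [234 191 136] [ 17 107 234]
(415, 257) [ 410.  -347.3   14.9] [49 53 63] [111  57  63]
(297, 218) [505.4  -8.8  87. ] [172 170 153] [ 27  28 172]
(327, 226) [496.9 -94.4   4.8] [185 125  84] [ 12 139 185]
(265, 210) [539.9  85.8   9.3] [ 58  95 142] [107 151 142]
(350, 370) [  89.7 -164.2   -0.5] [58 56 53] [18 22 58]
scene0
(432, 207) [508.6 329.8  44.5] [250 217 133] [ 22 119 250]
(207, 267) [ 410.8 -345.1   13.5] [37 48 60] [106  98  60]
(331, 247) [524.9 -14.   58.1] [249 238 197] [ 24  53 249]
(300, 258) [487.2 -93.1   5.2] [218 135  64] [ 14 180 218]
(366, 250) [547.8  87.5  14.6] [ 71 112 160] [106 142 160]
```

Run:
```python
from h import *
for n in('top0','scene0'):
    p,d,m=load(n); P=cloud(p,d,m); hsv=cv2.cvtColor(p,cv2.COLOR_RGB2HSV); H,S,V=[hsv[...,i].astype(int) for i in range(3)]
    print(n)
    x,y,z=P[...,0],P[...,1],P[...,2]
    def near(cx,cy,r): return (np.hypot(x-cx,y-cy)<r)&(d>0)
    w=near(490,335,90)
    rect(P,w&(z>38)&(z<55),'rib')
    rect(P,w&(H>95)&(H<125)&(S>90)&(z>8)&(z<26),'felt')
    rect(P,near(410,-346,100)&(H<25)&(S>120)&(z>5),'phonecase')
    rect(P,near(410,-346,100)&(z>7)&(z<25),'phone')
    rect(P,near(495,-90,140)&(H<25)&(S>100)&(z>20)&(z<36),'trayrim')
    rect(P,near(495,-90,140)&(H<25)&(S>90)&(z<10),'trayfloor')
    rect(P,near(540,85,130)&(H>95)&(H<125)&(S>90)&(z>6)&(z<24),'notebook')
    dk=(V<70)&(z>42)&near(515,-5,80)
    q=P[dk]; print(len(q))
    A=np.c_[q[:,:2],np.ones(len(q))]; g=np.ones(len(q),bool)
    for _ in range(6):
        c=np.linalg.lstsq(A[g],q[g,2],rcond=None)[0]; r=q[:,2]-A@c; g=abs(r)<4
    print('deckplane',c,g.sum(),'slope',np.degrees(np.arctan(np.hypot(*c[:2]))),'dir',np.degrees(np.arctan2(-c[1],-c[0])), r[g].std())
    res=z-(c[0]*x+c[1]*y+c[2])
    rect(P,near(515,-5,85)&(abs(res)<4)&(z>40),'deck')
    wm=(V>130)&(S<80)&(res>3)&(res<16)&near(515,-5,85)&(z>40)
    k,l,st,ce=cv2.connectedComponentsWithStats(wm.astype(np.uint8))
    for i in range(1,k):
        if st[i,4]>8: print('white',st[i,4],ce[i],np.round(P[l==i].mean(0),1))
    cv2.imwrite(f'pics/crop_{n}.png',cv2.resize(p[150:290,220:400,::-1],None,fx=4,fy=4,interpolation=cv2.INTER_CUBIC))
```

```text
top0
rib 232 c [486.9 342.6] size [23.9 79.2] ang 75.65 z [39.6 46.3 51.8]
felt 257 c [486.8 342. ] size [ 45.5 108.8] ang 75.84 z [11.4 18.7 24.1]
phonecase 188 c [ 414.1 -346.8] size [127.4  63.8] ang 18.37 z [ 6.7 13.9 21.4]
phone 1048 c [ 423.8 -340.4] size [155.4 192.6] ang 21.93 z [ 7.5 14.3 20.7]
trayrim 382 c [494.9 -93.6] size [130.  180.8] ang 76.65 z [21.3 27.9 33.8]
trayfloor 2064 c [499.5 -90.3] size [129.  187.4] ang 76.58 z [-0.7  5.3  9.3]
notebook 2408 c [536.9  74.4] size [124.9 180.6] ang 76.57 z [ 8.7 14.6 20.7]
427
deckplane [-4.39632826e-01  1.14024592e-01  2.96013331e+02] 325 slope 24.426554745255487 dir -14.540037145705922 2.050137840418758
deck 445 c [511.4  -7.9] size [ 49.9 115. ] ang 76.66 z [47.  72.7 93.6]
white 43 [302.02325581 198.44186047] [567.4 -21.2  52. ]
white 25 [302.52 208.24] [536.6 -23.3  67.1]
white 27 [296.18518519 215.37037037] [513.9  -6.3  79.6]
white 27 [294.33333333 224.        ] [488.   -1.9  90.5]
scene0
rib 170 c [488.7 341. ] size [24.2 83.7] ang 77.54 z [40.1 45.2 50.1]
felt 181 c [490.  340.3] size [ 44.4 114.4] ang 76.53 z [10.6 17.8 21.8]
phonecase 260 c [ 408.1 -347.9] size [141.   66.7] ang 18.09 z [ 6.7 14.2 18.2]
phone 901 c [ 417.9 -350.8] size [160.3 178.1] ang 25.99 z [ 9.4 14.8 18.6]
trayrim 493 c [502.6 -62.5] size [194.5 186.4] ang 76.74 z [20.9 27.5 31.7]
trayfloor 1914 c [489.7 -59.4] size [195.7 211.7] ang 76.93 z [1.7 5.9 9.3]
notebook 1949 c [535.5  75.9] size [125.2 188.2] ang 75.98 z [10.3 14.3 18.4]
98
deckplane [-4.44652709e-01  1.17581547e-01  2.98684282e+02] 87 slope 24.699420495402105 dir -14.811951713564138 2.0246890689124832
deck 538 c [513.3  -8.3] size [ 50.9 114.9] ang 76.23 z [46.9 68.6 93. ]
white 27 [329.51851852 229.11111111] [489.2  -1.8  90.7]
white 28 [332.03571429 238.92857143] [514.7  -6.2  78.4]
white 30 [329.66666667 249.8       ] [537.3 -24.2  66. ]
white 39 [334.97435897 261.1025641 ] [568.4 -22.9  51.3]
```

```bash
ls pics
```

```text
crop_scene0.png
crop_top0.png
scene0.npz
scene0.png
top0.npz
top0.png
```

Deck heading is about -13.4°. The deck origin is about (562.4, -20, 45), with the caps agreeing at 30/59/88 mm up. The eraser is at (487, 342), yaw about -14.3°. The phone is at about (411, -347), yaw about +18.2°. The tray is on the -y side. I'll set up a planner and go look over the eraser.

```bash
cat >> h.py <<'E'
def down(yawdeg,pitch=0):
    """tool z = -normal; tool y horizontal along 'yaw' dir +90 (left) or opposite closest to current; pitch = slope deg along yaw"""
    e=R.from_euler('zy',[yawdeg,pitch],degrees=True).as_matrix() # cols: x along slope, y left, z normal
    return e
def toolR(yaw,pitch,sgn):
    D=down(yaw,pitch); z=-D[:,2]; y=sgn*D[:,1]; return np.c_[np.cross(y,z),y,z]
def cur():
    s=get_state(); return np.array(s['ee_pos']),R.from_rotvec(s['orientation']).as_matrix(),s
def plan(p1,R1,n):
    p0,R0,s=cur(); rv=R.from_matrix(R0.T@R1).as_rotvec()
    print('dist',np.round(np.linalg.norm(p1-p0),1),'turn',np.round(np.degrees(rv),2),'at',np.round(p0,1))
    out=[]
    for i in range(n):
        Ra=R0@R.from_rotvec(rv*i/n).as_matrix()
        out.append(list(np.round(Ra.T@(p1-p0)/n/1000,4))+list(np.round(np.degrees(rv)/n,2)))
    print(', '.join(f'{v:g}' for r in out for v in r))
E
python3 - <<'E'
from h import *
p,Rm,s=cur(); print(np.round(Rm,3)); 
plan(np.array([470,-150,260.]),toolR(-14.3,0,1),16)
plan(np.array([470,-150,260.]),toolR(-14.3,0,-1),16)
E
```

```text
[[ 0.975  0.223 -0.   ]
 [ 0.223 -0.975  0.001]
 [ 0.    -0.001 -1.   ]]
dist 567.6 turn [-1.0000e-02 -8.0000e-02 -1.5282e+02] at [ 139.3 -609.   213.4]
0.0265, -0.0234, -0.0029, -0, -0.01, -9.55, 0.0301, -0.0186, -0.0029, -0, -0.01, -9.55, 0.0327, -0.0134, -0.0029, -0, -0.01, -9.55, 0.0345, -0.0078, -0.0029, -0, -0.01, -9.55, 0.0353, -0.0019, -0.0029, -0, -0.01, -9.55, 0.0351, 0.0039, -0.0029, -0, -0.01, -9.55, 0.034, 0.0097, -0.0029, -0, -0.01, -9.55, 0.0319, 0.0152, -0.0029, -0, -0.01, -9.55, 0.0289, 0.0203, -0.0029, -0, -0.01, -9.55, 0.0252, 0.0248, -0.0029, -0, -0.01, -9.55, 0.0207, 0.0287, -0.0029, -0, -0.01, -9.55, 0.0157, 0.0317, -0.0029, -0, -0.01, -9.55, 0.0102, 0.0339, -0.0029, -0, -0.01, -9.55, 0.0044, 0.0351, -0.0029, -0, -0.01, -9.55, -0.0015, 0.0353, -0.0029, -0, -0.01, -9.55, -0.0073, 0.0346, -0.0029, -0, -0.01, -9.55
dist 567.6 turn [-6.000e-02  1.000e-02  2.718e+01] at [ 139.3 -609.   213.4]
0.0265, -0.0234, -0.0029, -0, 0, 1.7, 0.0258, -0.0241, -0.0029, -0, 0, 1.7, 0.0251, -0.0249, -0.0029, -0, 0, 1.7, 0.0244, -0.0256, -0.0029, -0, 0, 1.7, 0.0236, -0.0263, -0.0029, -0, 0, 1.7, 0.0228, -0.027, -0.0029, -0, 0, 1.7, 0.022, -0.0277, -0.0029, -0, 0, 1.7, 0.0212, -0.0283, -0.0029, -0, 0, 1.7, 0.0203, -0.0289, -0.0029, -0, 0, 1.7, 0.0194, -0.0295, -0.0029, -0, 0, 1.7, 0.0186, -0.0301, -0.0029, -0, 0, 1.7, 0.0177, -0.0306, -0.0029, -0, 0, 1.7, 0.0167, -0.0311, -0.0029, -0, 0, 1.7, 0.0158, -0.0316, -0.0029, -0, 0, 1.7, 0.0149, -0.0321, -0.0029, -0, 0, 1.7, 0.0139, -0.0325, -0.0029, -0, 0, 1.7
```

{"fn": "arm_command", "kwargs": {"targets": [0.0265,-0.0234,-0.0029,0,0,1.7,0.0258,-0.0241,-0.0029,0,0,1.7,0.0251,-0.0249,-0.0029,0,0,1.7,0.0244,-0.0256,-0.0029,0,0,1.7,0.0236,-0.0263,-0.0029,0,0,1.7,0.0228,-0.027,-0.0029,0,0,1.7,0.022,-0.0277,-0.0029,0,0,1.7,0.0212,-0.0283,-0.0029,0,0,1.7,0.0203,-0.0289,-0.0029,0,0,1.7,0.0194,-0.0295,-0.0029,0,0,1.7,0.0186,-0.0301,-0.0029,0,0,1.7,0.0177,-0.0306,-0.0029,0,0,1.7,0.0167,-0.0311,-0.0029,0,0,1.7,0.0158,-0.0316,-0.0029,0,0,1.7,0.0149,-0.0321,-0.0029,0,0,1.7,0.0139,-0.0325,-0.0029,0,0,1.7], "claw": 0.0912}}

```text
clock: 1.7
ee_pos: [482.1, -136.3, 258.7]
orientation: [-3.106, 0.431, 0.008]
ft_force: [1.0, 0.2, 0.1]
finger_gap: 90.9
```

Run:
```python
from h import *
p,d,m=snap('wrist','w1'); print(m)
plan(np.array([487,342,200.]),toolR(-14.3,0,-1),14)
```

```text
{'vfov': 65.70646984690485, 'cx': 323.9370503942461, 'cy': 238.03148967719733, 'eye': array([ 550.37198024, -155.90870656,  428.8121563 ]), 'rotation': array([-0.17522556,  0.24162359, -1.83395568])}
dist 478.6 turn [-0.4   0.23 -1.54] at [ 484.8 -133.   259.1]
-0.0091, -0.0327, 0.0045, -0.03, 0.02, -0.11, -0.009, -0.0327, 0.0045, -0.03, 0.02, -0.11, -0.009, -0.0327, 0.0044, -0.03, 0.02, -0.11, -0.0089, -0.0327, 0.0044, -0.03, 0.02, -0.11, -0.0088, -0.0327, 0.0044, -0.03, 0.02, -0.11, -0.0088, -0.0327, 0.0044, -0.03, 0.02, -0.11, -0.0087, -0.0328, 0.0044, -0.03, 0.02, -0.11, -0.0087, -0.0328, 0.0044, -0.03, 0.02, -0.11, -0.0086, -0.0328, 0.0043, -0.03, 0.02, -0.11, -0.0085, -0.0328, 0.0043, -0.03, 0.02, -0.11, -0.0085, -0.0328, 0.0043, -0.03, 0.02, -0.11, -0.0084, -0.0329, 0.0043, -0.03, 0.02, -0.11, -0.0083, -0.0329, 0.0043, -0.03, 0.02, -0.11, -0.0083, -0.0329, 0.0042, -0.03, 0.02, -0.11
```

View pics/w1.png

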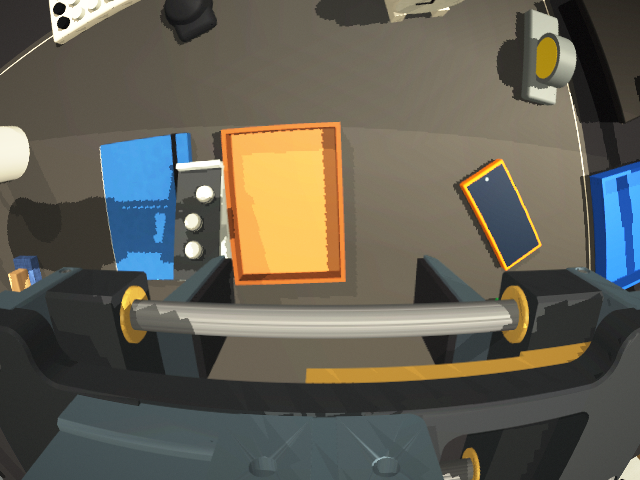

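The wrist view shows the phone corners at about (460,183)-(540,245), the deck at (200,215) with its white lip at (200,165), and the tray at (285,205). I'll measure from it.

```bash
cat >> h.py <<'E'
def wcloud(p,d,m):
    f=240/np.tan(np.radians(float(m['vfov']))/2); v,u=np.mgrid[0:480,0:640].astype(float)
    a,b=u-m['cx'],v-m['cy']; r=np.hypot(a,b)+1e-9; t=np.tan(np.minimum(r/f,1.5))/r
    X=np.stack([a*t*d,-b*t*d,-d],-1)
    return X@R.from_rotvec(m['rotation']).as_matrix().T+np.array(m['eye'])
E
python3 - <<'E'
from h import *
p,d,m=load('w1'); P=wcloud(p,d,m); hsv=cv2.cvtColor(p,cv2.COLOR_RGB2HSV); H,S,V=[hsv[...,i].astype(int) for i in range(3)]
x,y,z=[P[...,i] for i in range(3)]
def near(cx,cy,r): return (np.hypot(x-cx,y-cy)<r)&(d>0)
img=np.zeros((480,640),bool); img[:262]=True; ph=img.copy(); ph[:275,450:]=True
rect(P,near(411,-347,100)&ph&(H<25)&(S>150)&(z>8),'phonecase')
rect(P,near(495,-90,140)&img&(H<25)&(S>100)&(z>20)&(z<36)&(y<-30),'trayrim')
dk=(V<90)&(S<90)&(z>42)&near(515,-5,80)&img
q=P[dk]; A=np.c_[q[:,:2],np.ones(len(q))]; g=np.ones(len(q),bool)
for _ in range(6):
    c=np.linalg.lstsq(A[g],q[g,2],rcond=None)[0]; r=q[:,2]-A@c; g=abs(r)<4
print('deckplane',c,g.sum(),'slope',np.degrees(np.arctan(np.hypot(*c[:2]))),'dir',np.degrees(np.arctan2(-c[1],-c[0])), r[g].std())
print('z at 512,-8',c@[512,-8,1])
res=z-(c[0]*x+c[1]*y+c[2])
rect(P,near(515,-5,85)&(abs(res)<3)&(z>46)&img&(V<90)&(S<100),'deck')
wm=(V>130)&(S<80)&(res>3)&(res<16)&near(515,-5,85)&(z>40)&img
k,l,st,ce=cv2.connectedComponentsWithStats(wm.astype(np.uint8))
for i in range(1,k):
    if st[i,4]>8: print('white',st[i,4],ce[i],np.round(P[l==i].mean(0),1)); 
    if st[i,4]>60: rect(P,l==i,'w')
E
```

```text
phonecase 506 c [ 411.5 -346.1] size [131.6  62.9] ang 18.13 z [ 9.2 13.1 14.8]
trayrim 1689 c [508.1 -94.4] size [130.8 155.1] ang 76.24 z [23.2 27.7 29.1]
deckplane [-4.52704599e-01  1.09197572e-01  3.01996443e+02] 1971 slope 24.970843150807713 dir -13.56135056683802 0.8652902705804564
z at 512,-8 69.33810734450981
deck 1907 c [520.   -7.9] size [50.3 91.7] ang 76.88 z [58.1 70.8 85.8]
white 291 [198.34020619 164.54639175] [567.8 -21.   50.4]
w 291 c [567.9 -20.3] size [50.   7.9] ang 76.99 z [48.1 50.5 52.1]
white 224 [204.49107143 193.29910714] [537.1 -23.4  65.3]
w 224 c [537.1 -22.4] size [15.9 16.6] ang 27.98 z [61.5 65.5 68.3]
white 217 [192.09677419 221.19354839] [514.7  -5.5  77.7]
w 217 c [514.7  -4.7] size [17.3 15.3] ang 77.23 z [74.3 77.9 80.5]
white 228 [192.65789474 249.44298246] [488.9  -0.9  89.9]
w 228 c [4.884e+02 1.000e-01] size [16.8 16. ] ang 44.71 z [85.8 90.2 93.1]
```

{"fn": "arm_command", "kwargs": {"targets": [-0.009,-0.033,0.0044,0,0,-0.11,-0.009,-0.033,0.0044,0,0,-0.11,-0.009,-0.033,0.0044,0,0,-0.11,-0.009,-0.033,0.0044,0,0,-0.11,-0.009,-0.033,0.0044,0,0,-0.11,-0.009,-0.033,0.0044,0,0,-0.11,-0.009,-0.033,0.0044,0,0,-0.11,-0.009,-0.033,0.0044,0,0,-0.11,-0.009,-0.033,0.0044,0,0,-0.11,-0.009,-0.033,0.0044,0,0,-0.11,-0.009,-0.033,0.0044,0,0,-0.11,-0.009,-0.033,0.0044,0,0,-0.11]}}

```text
clock: 2.95
ee_pos: [483.0, 292.2, 205.5]
orientation: [-3.111, 0.397, 0.008]
ft_force: [0.8, 0.3, -0.2]
finger_gap: 91.1
```

Run:
```python
from h import *
p,d,m=snap('wrist','w2')
plan(np.array([487,342,120.]),toolR(-14.3,0,-1),8)
```

```text
dist 96.4 turn [-0.37  0.38 -0.15] at [482.7 296.5 204.8]
-0.0008, -0.0056, 0.0106, -0.05, 0.05, -0.02, -0.0008, -0.0056, 0.0106, -0.05, 0.05, -0.02, -0.0008, -0.0056, 0.0106, -0.05, 0.05, -0.02, -0.0008, -0.0056, 0.0106, -0.05, 0.05, -0.02, -0.0009, -0.0056, 0.0106, -0.05, 0.05, -0.02, -0.0009, -0.0056, 0.0106, -0.05, 0.05, -0.02, -0.0009, -0.0056, 0.0106, -0.05, 0.05, -0.02, -0.0009, -0.0056, 0.0106, -0.05, 0.05, -0.02
```

View pics/w2.png

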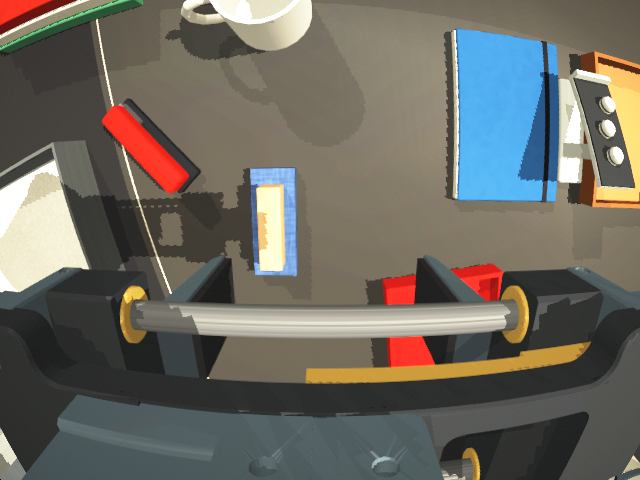

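The wrist view shows the eraser at (271,222), rib facing up, with the stapler at (150,145) well clear. I'll measure the rib.

Run:
```python
from h import *
p,d,m=load('w2'); P=wcloud(p,d,m); hsv=cv2.cvtColor(p,cv2.COLOR_RGB2HSV); H,S,V=[hsv[...,i].astype(int) for i in range(3)]
x,y,z=[P[...,i] for i in range(3)]
w=np.zeros((480,640),bool); w[150:290,235:310]=True
rect(P,w&(z>43)&(z<50),'rib')
rect(P,w&(H>95)&(H<125)&(S>80)&(z>15)&(z<21),'felt')
rect(P,w&(z>12),'all')
```

```text
rib 1960 c [488.1 344.9] size [22.4 79.2] ang 75.62 z [44.4 45.7 47. ]
felt 2267 c [487.9 344.4] size [ 44.4 109.9] ang 75.41 z [16.6 17.8 19. ]
all 4784 c [501.5 337.5] size [ 66.4 147.7] ang 62.64 z [16.8 19.1 46.7]
```

Run:
```python
from h import *
plan(np.array([488,344.5,100.]),toolR(-14.5,0,-1),5)
```

```text
dist 115.4 turn [-0.37  0.38  0.05] at [482.7 296.5 204.8]
-0.0012, -0.0094, 0.021, -0.07, 0.08, 0.01, -0.0013, -0.0095, 0.021, -0.07, 0.08, 0.01, -0.0013, -0.0095, 0.021, -0.07, 0.08, 0.01, -0.0013, -0.0095, 0.021, -0.07, 0.08, 0.01, -0.0013, -0.0095, 0.021, -0.07, 0.08, 0.01
```

{"fn": "arm_command", "kwargs": {"targets": [-0.0013,-0.0095,0.021,-0.07,0.08,0,-0.0013,-0.0095,0.021,-0.07,0.08,0,-0.0013,-0.0095,0.021,-0.07,0.08,0,-0.0013,-0.0095,0.021,-0.07,0.08,0,-0.0013,-0.0095,0.021,-0.07,0.08,0,0,0,0,0,0,0], "claw": 0.05}}

```text
clock: 3.6
ee_pos: [487.0, 348.4, 95.1]
orientation: [3.117, -0.388, -0.0]
ft_force: [-0.3, -0.3, -0.2]
finger_gap: 50.5
```

Run:
```python
from h import *
plan(np.array([488,344.5,21.]),toolR(-14.5,0,-1),6)
```

```text
dist 74.2 turn [0.05 0.01 0.29] at [487.  348.4  95.1]
0.0003, 0.0006, 0.0124, 0.01, 0, 0.05, 0.0003, 0.0006, 0.0124, 0.01, 0, 0.05, 0.0003, 0.0006, 0.0124, 0.01, 0, 0.05, 0.0003, 0.0006, 0.0124, 0.01, 0, 0.05, 0.0003, 0.0006, 0.0124, 0.01, 0, 0.05, 0.0003, 0.0006, 0.0124, 0.01, 0, 0.05
```

{"fn": "arm_command", "kwargs": {"targets": [0.0003,0.0008,0.0124,0,0,0.05,0.0003,0.0008,0.0124,0,0,0.05,0.0003,0.0008,0.0124,0,0,0.05,0.0003,0.0006,0.0124,0,0,0.05,0.0003,0.0006,0.006,0,0,0.05,0,0,0.003,0,0,0,0,0,0,0,0,0]}}

```text
clock: 4.3
ee_pos: [488.5, 342.5, 33.7]
orientation: [3.116, -0.398, 0.001]
ft_force: [0.5, -0.8, -0.6]
finger_gap: 50.2
```

Run:
```python
from h import *
plan(np.array([488,344.5,21.]),toolR(-14.5,0,-1),2)
```

```text
dist 12.8 turn [ 0.   -0.04 -0.04] at [488.5 342.5  33.7]
-0.0005, -0.0009, 0.0063, 0, -0.02, -0.02, -0.0005, -0.0009, 0.0063, 0, -0.02, -0.02
```

Final 12 mm down, then close.

{"fn": "arm_command", "kwargs": {"targets": [-0.0005,-0.001,0.006,0,0,0,0,-0.001,0.005,0,0,0,0,0,0.001,0,0,0,0,0,0,0,0,0]}}

```text
clock: 4.7
ee_pos: [489.1, 345.3, 21.5]
orientation: [-3.115, 0.397, -0.003]
ft_force: [0.4, -0.5, -0.7]
finger_gap: 50.0
```

{"fn": "arm_command", "kwargs": {"targets": [0,0,0,0,0,0,0,0,0,0,0,0,0,0,0,0,0,0,0,0,0,0,0,0,0,0,0,0,0,0,0,0,0,0,0,0], "claw": 0.0}}

```text
clock: 5.3
ee_pos: [489.3, 345.4, 22.1]
orientation: [-3.115, 0.397, -0.004]
ft_force: [-0.4, -1.2, -1.3]
finger_gap: 21.7
```

Run:
```python
from h import *
p,r,s=cur(); print(p,np.degrees(np.arctan2(r[1,0],r[0,0])),s['finger_gap'],s['ft_force'])
```

```text
[489.33072858 345.43467087  22.08587853] -14.523576066809675 21.747810746763875 [-0.39897306 -1.16537187 -1.29740196]
```

```bash
cat >> h.py <<'E'
OD=np.array([563,-19.5,45.]); YD=-13.3
D=down(YD,25)
def dk(x,y,z): return OD+D@np.array([x,y,z],float)
def indeck(p): return np.round(D.T@(np.array(p)-OD),1)
TD=toolR(YD,25,-1)
E
python3 - <<'E'
from h import *
print(dk(-62,52,100), dk(-62,52,26))
E
```

```text
[561.41963671  45.36838509 156.0747274 ] [530.14588534  45.36838509  89.00795116]
```

{"fn": "arm_command", "kwargs": {"targets": [0,0,-0.03,0,0,0,0,0,-0.04,0,0,0,0,0,-0.04,0,0,0,0,0,-0.04,0,0,0,0,0,-0.02,0,0,0,0,0,0,0,0,0]}}

```text
clock: 5.9
ee_pos: [488.0, 344.7, 197.5]
orientation: [3.116, -0.397, 0.0]
ft_force: [0.6, 1.0, -0.4]
finger_gap: 21.7
```

Run:
```python
from h import *
plan(dk(-62,52,110),TD,12)
```

```text
dist 311.0 turn [ -5.98 -24.28  -1.22] at [488.  344.7 197.5]
0.0125, 0.0225, 0.0027, -0.5, -2.02, -0.1, 0.0126, 0.0225, 0.0025, -0.5, -2.02, -0.1, 0.0126, 0.0225, 0.0022, -0.5, -2.02, -0.1, 0.0127, 0.0225, 0.002, -0.5, -2.02, -0.1, 0.0127, 0.0225, 0.0017, -0.5, -2.02, -0.1, 0.0127, 0.0225, 0.0015, -0.5, -2.02, -0.1, 0.0127, 0.0226, 0.0012, -0.5, -2.02, -0.1, 0.0127, 0.0226, 0.001, -0.5, -2.02, -0.1, 0.0127, 0.0226, 0.0007, -0.5, -2.02, -0.1, 0.0127, 0.0226, 0.0005, -0.5, -2.02, -0.1, 0.0126, 0.0226, 0.0002, -0.5, -2.02, -0.1, 0.0126, 0.0226, -0, -0.5, -2.02, -0.1
```

The roll component of -5.98° shows I used extrinsic Euler angles. I'll switch to intrinsic.

```bash
sed -i "s/'zy'/'ZY'/" h.py
python3 - <<'E'
from h import *
print(D, dk(-62,52,26), [indeck(q) for q in ([567.8,-20.3,52],[537.1,-23,65.4],[514.7,-5,77.8],[488.9,-0.5,90])])
plan(dk(-62,52,110),TD,12)
E
```

```text
[[ 0.88199959  0.23004974  0.41128316]
 [-0.20849587  0.97317887 -0.09722322]
 [-0.42261826  0.          0.90630779]] [530.97197397  41.50424149  94.76633469] [array([1.4, 0.3, 8.4]), array([-30.7,  -9.4,   8.2]), array([-59.5,   3. ,   8.5]), array([-88.3,   1.4,   8.5])]
dist 322.0 turn [ -0.24 -25.01  -1.22] at [488.  344.7 197.5]
0.0128, 0.0235, 0.0022, -0.02, -2.08, -0.1, 0.0128, 0.0235, 0.0018, -0.02, -2.08, -0.1, 0.0128, 0.0235, 0.0013, -0.02, -2.08, -0.1, 0.0128, 0.0236, 0.0009, -0.02, -2.08, -0.1, 0.0128, 0.0236, 0.0004, -0.02, -2.08, -0.1, 0.0128, 0.0236, -0.0001, -0.02, -2.08, -0.1, 0.0127, 0.0236, -0.0005, -0.02, -2.08, -0.1, 0.0126, 0.0237, -0.001, -0.02, -2.08, -0.1, 0.0125, 0.0237, -0.0014, -0.02, -2.08, -0.1, 0.0124, 0.0237, -0.0019, -0.02, -2.08, -0.1, 0.0123, 0.0237, -0.0023, -0.02, -2.08, -0.1, 0.0122, 0.0237, -0.0027, -0.02, -2.08, -0.1
```

Cap positions in the deck frame (-30.7, -59.5, -88.3, tops at 8.5 mm) match what was given.

{"fn": "arm_command", "kwargs": {"targets": [0.0128,0.0235,0.0022,0,-2.08,-0.1,0.0128,0.0235,0.0018,0,-2.08,-0.1,0.0128,0.0235,0.0013,0,-2.08,-0.1,0.0128,0.0236,0.0009,0,-2.08,-0.1,0.0128,0.0236,0.0004,0,-2.08,-0.1,0.0128,0.0236,0,0,-2.08,-0.1,0.0127,0.0236,-0.0005,0,-2.08,-0.1,0.0126,0.0237,-0.001,0,-2.08,-0.1,0.0125,0.0237,-0.0014,0,-2.08,-0.1,0.0124,0.0237,-0.0019,0,-2.08,-0.1,0.0123,0.02,-0.0023,0,-2.08,-0.1,0.008,0.01,-0.002,0,-2.08,-0.1,0,0,0,0,0,0]}}

```text
clock: 7.2
ee_pos: [562.5, 39.8, 155.7]
orientation: [-2.982, 0.346, 0.708]
ft_force: [-0.7, 1.7, -1.5]
finger_gap: 22.3
```

Run:
```python
from h import *
print(indeck(cur()[0]))
plan(dk(-62,52,40),TD,5)
```

```text
[-59.6  57.5  94.4]
dist 54.7 turn [-0.17  1.72  0.09] at [562.5  39.8 155.7]
-0.0002, 0.0011, 0.0109, -0.03, 0.34, 0.02, -0.0002, 0.0011, 0.0109, -0.03, 0.34, 0.02, -0.0003, 0.0011, 0.0109, -0.03, 0.34, 0.02, -0.0003, 0.0011, 0.0109, -0.03, 0.34, 0.02, -0.0004, 0.0011, 0.0109, -0.03, 0.34, 0.02
```

{"fn": "arm_command", "kwargs": {"targets": [-0.0003,0.001,0.011,0,0.45,0,-0.0003,0.001,0.011,0,0.45,0,-0.0003,0.001,0.011,0,0.4,0,-0.0003,0.001,0.011,0,0.4,0,-0.0003,0.001,0.007,0,0,0,0,0,0,0,0,0]}}

```text
clock: 7.8
ee_pos: [534.3, 43.4, 104.7]
orientation: [-2.996, 0.348, 0.665]
ft_force: [0.5, -0.2, -1.3]
finger_gap: 21.8
```

Run:
```python
from h import *
print(indeck(cur()[0]))
plan(dk(-62,52,26),TD,3)
p,d,m=snap('scene','s1'); cv2.imwrite('pics/s1c.png',cv2.resize(p[130:310,230:450,::-1],None,fx=3.5,fy=3.3))
```

```text
[-63.7  54.6  36.2]
dist 10.7 turn [-0.14  0.04  0.1 ] at [534.3  43.4 104.7]
0.0006, 0.0009, 0.0034, -0.05, 0.01, 0.03, 0.0006, 0.0009, 0.0034, -0.05, 0.01, 0.03, 0.0006, 0.0009, 0.0034, -0.05, 0.01, 0.03
```

View pics/s1c.png

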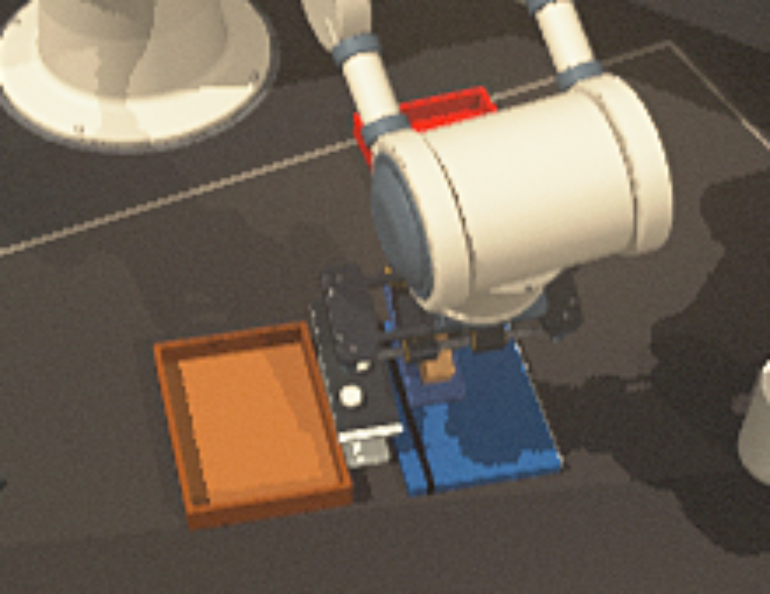

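The eraser hangs tilted just left of the deck, above the notebook, and caps are visible on the deck at (350,395) and (362,365). I'll lower it 11 mm and sweep.

{"fn": "arm_command", "kwargs": {"targets": [0.0006,0.0005,0.0045,0,0,0,0.0006,0.0005,0.0045,0,0,0,0.0003,0,0.0025,0,0,0,0,0,0,0,0,0]}}

```text
clock: 8.25
ee_pos: [531.9, 43.5, 93.8]
orientation: [-2.997, 0.347, 0.661]
ft_force: [-0.7, 0.5, -1.3]
finger_gap: 21.8
```

Run:
```python
from h import *
print(indeck(cur()[0]))
plan(dk(-62,20,25),TD,5)
```

```text
[-61.2  54.2  25.3]
dist 34.2 turn [-0.16 -0.11  0.12] at [531.9  43.5  93.8]
-0.0002, 0.0068, 0, -0.03, -0.02, 0.02, -0.0002, 0.0068, 0, -0.03, -0.02, 0.02, -0.0002, 0.0068, 0, -0.03, -0.02, 0.02, -0.0002, 0.0068, 0, -0.03, -0.02, 0.02, -0.0002, 0.0068, 0, -0.03, -0.02, 0.02
```

{"fn": "arm_command", "kwargs": {"targets": [-0.0002,0.007,0,0,0,0,-0.0002,0.007,0,0,0,0,-0.0002,0.007,0,0,0,0,-0.0002,0.007,0,0,0,0,-0.0002,0.007,0,0,0,0,0,0.007,0,0,0,0]}}

```text
clock: 8.85
ee_pos: [521.0, -0.7, 94.4]
orientation: [-2.997, 0.347, 0.659]
ft_force: [0.0, -0.1, -0.7]
finger_gap: 21.9
```

Run:
```python
from h import *
print(indeck(cur()[0]))
plan(dk(-62,-25,25),TD,6)
p,d,m=snap('scene','s2'); cv2.imwrite('pics/s2c.png',cv2.resize(p[130:310,230:450,::-1],None,fx=3.5,fy=3.3))
```

```text
[-61.9   8.6  25.7]
dist 33.6 turn [-0.16 -0.16  0.12] at [521.   -0.7  94.4]
-0, 0.0056, 0.0001, -0.03, -0.03, 0.02, -0, 0.0056, 0.0001, -0.03, -0.03, 0.02, -0, 0.0056, 0.0001, -0.03, -0.03, 0.02, -0, 0.0056, 0.0001, -0.03, -0.03, 0.02, -0, 0.0056, 0.0001, -0.03, -0.03, 0.02, -0, 0.0056, 0.0001, -0.03, -0.03, 0.02
```

View pics/s2c.png

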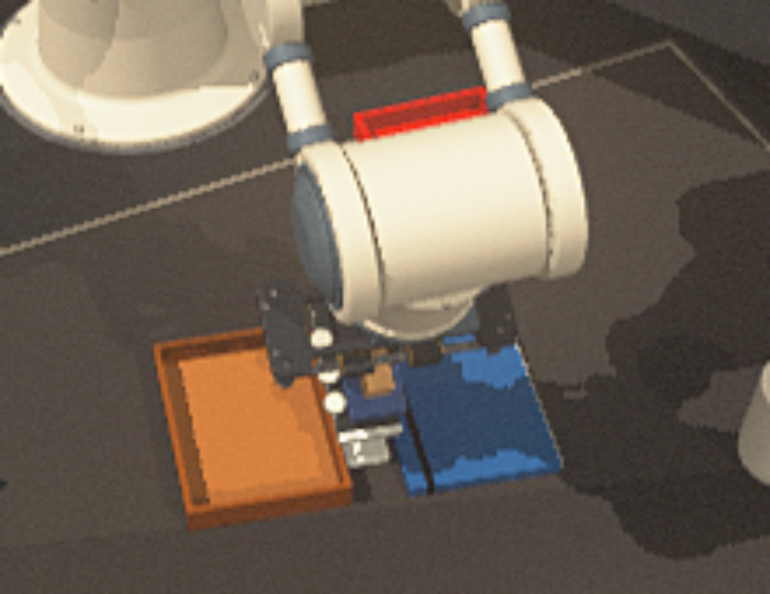

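The three caps are lined up at the right edge of the deck, at (322,337), (330,375) and (335,402), in front of the felt. I'll push on.

{"fn": "arm_command", "kwargs": {"targets": [0,0.006,0,0,0,0,0,0.006,0,0,0,0,0,0.006,0,0,0,0,0,0.006,0,0,0,0,0,0.006,0,0,0,0,0,0.003,0,0,0,0,0,0,0,0,0,0,0,0,0,0,0,0]}}

```text
clock: 9.7
ee_pos: [512.5, -37.1, 94.3]
orientation: [-2.997, 0.349, 0.659]
ft_force: [0.2, 0.2, -0.5]
finger_gap: 22.4
```

Run:
```python
from h import *
print(indeck(cur()[0]))
p,d,m=snap('scene','s3'); cv2.imwrite('pics/s3c.png',cv2.resize(p[130:310,230:450,::-1],None,fx=3.5,fy=3.3))
```

```text
[-61.7 -28.7  25.7]
```

View pics/s3c.png

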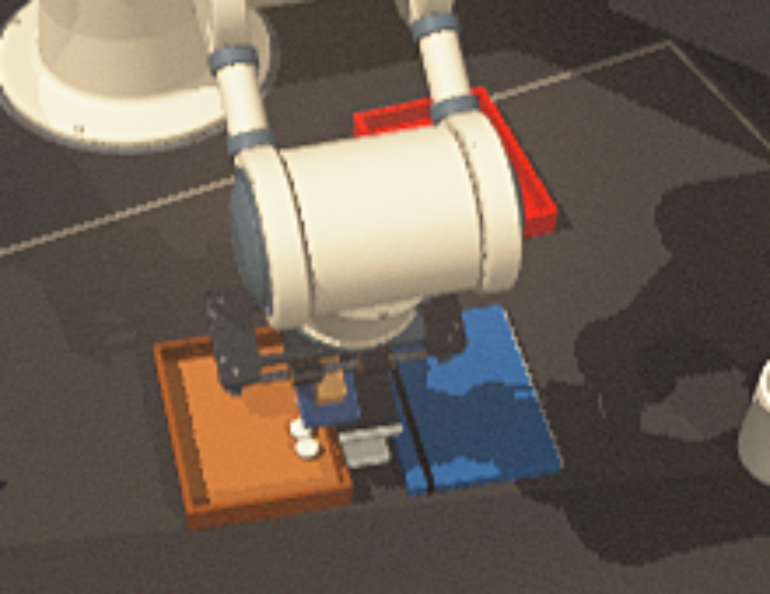

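Two caps lie in the tray at (300,428) and (307,448), and the third is hidden. I'll retreat upward and look while still holding the block.

{"fn": "arm_command", "kwargs": {"targets": [0,0,-0.02,0,0,0,0,0,-0.03,0,0,0,0,-0.02,-0.03,0,2,0,0,-0.03,-0.03,0,3,0,0,-0.04,-0.02,0,4,0,0,-0.04,-0.01,0,4,0,0,-0.04,0,0,4,0,0,-0.02,0,0,4,0]}}

```text
clock: 10.55
ee_pos: [614.2, 140.4, 228.5]
orientation: [-3.105, 0.368, 0.087]
ft_force: [-0.7, -0.5, -2.6]
finger_gap: 21.9
```

Run:
```python
from h import *
print(cur()[0])
snap('wrist','w3');p,d,m=snap('scene','s4'); cv2.imwrite('pics/s4c.png',cv2.resize(p[130:310,230:450,::-1],None,fx=3.5,fy=3.3))
```

```text
[614.17919843 140.36629012 228.46371431]
```

View pics/s4c.png

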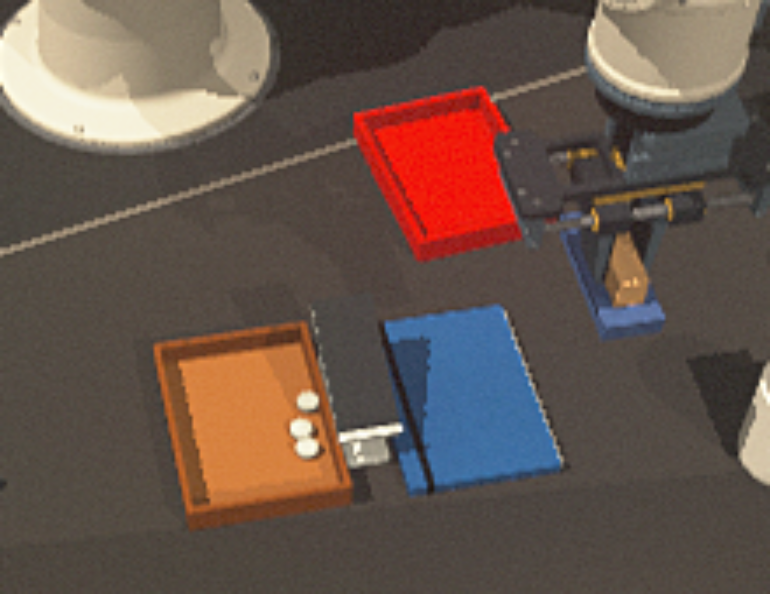

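View pics/w3.png

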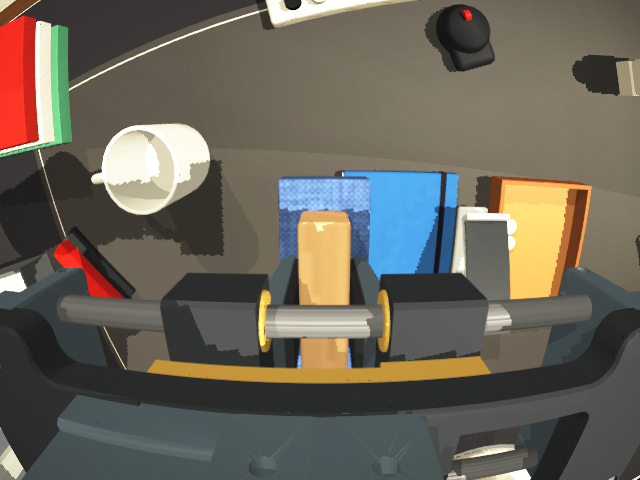

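All three caps lie in the tray at (308,400), (300,428) and (307,447), and the deck is bare. Next I put the block back at about its old place, (488, 330).

Run:
```python
from h import *
plan(np.array([488,330,110.]),toolR(-14.5,0,-1),10)
```

```text
dist 256.0 turn [-0.34  3.31  1.09] at [612.9 140.7 228.8]
-0.0158, -0.0154, 0.0129, -0.03, 0.33, 0.11, -0.0159, -0.0154, 0.0128, -0.03, 0.33, 0.11, -0.016, -0.0154, 0.0127, -0.03, 0.33, 0.11, -0.0161, -0.0154, 0.0126, -0.03, 0.33, 0.11, -0.0162, -0.0153, 0.0125, -0.03, 0.33, 0.11, -0.0163, -0.0153, 0.0124, -0.03, 0.33, 0.11, -0.0164, -0.0153, 0.0123, -0.03, 0.33, 0.11, -0.0165, -0.0153, 0.0122, -0.03, 0.33, 0.11, -0.0166, -0.0153, 0.0121, -0.03, 0.33, 0.11, -0.0167, -0.0152, 0.012, -0.03, 0.33, 0.11
```

{"fn": "arm_command", "kwargs": {"targets": [-0.0158,-0.0154,0.0129,0,0.33,0.11,-0.0159,-0.0154,0.0128,0,0.33,0.11,-0.016,-0.0154,0.0127,0,0.33,0.11,-0.0161,-0.0154,0.0126,0,0.33,0.11,-0.0162,-0.0153,0.0125,0,0.33,0.11,-0.0163,-0.0153,0.0124,0,0.33,0.11,-0.0164,-0.0153,0.0123,0,0.33,0.11,-0.0165,-0.0153,0.0122,0,0.33,0.11,-0.0166,-0.0153,0.0121,0,0.33,0.11,-0.01,-0.009,0.006,0,0.33,0.11,0,0,0,0,0,0]}}

```text
clock: 11.75
ee_pos: [487.4, 324.2, 110.7]
orientation: [3.116, -0.401, -0.013]
ft_force: [0.9, -0.2, 0.1]
finger_gap: 21.8
```

Run:
```python
from h import *
plan(np.array([488,330,40.]),toolR(-14.5,0,-1),6)
```

```text
dist 70.9 turn [ 0.06  0.45 -0.16] at [487.4 324.2 110.7]
-0.0001, -0.001, 0.0118, 0.01, 0.08, -0.03, -0.0001, -0.001, 0.0118, 0.01, 0.08, -0.03, -0.0001, -0.001, 0.0118, 0.01, 0.08, -0.03, -0.0001, -0.001, 0.0118, 0.01, 0.08, -0.03, -0.0001, -0.001, 0.0118, 0.01, 0.08, -0.03, -0.0001, -0.001, 0.0118, 0.01, 0.08, -0.03
```

{"fn": "arm_command", "kwargs": {"targets": [0,-0.001,0.012,0,0.08,0,0,-0.001,0.012,0,0.08,0,0,-0.001,0.012,0,0.08,0,0,-0.001,0.012,0,0.08,0,0,-0.001,0.012,0,0.08,0,0,-0.001,0.006,0,0,0,0,0,0,0,0,0]}}

```text
clock: 12.45
ee_pos: [490.4, 327.5, 38.1]
orientation: [3.113, -0.405, -0.004]
ft_force: [-0.1, -0.8, -0.3]
finger_gap: 21.9
```

Run:
```python
from h import *
plan(np.array([488,330,21.8]),toolR(-14.5,0,-1),4)
```

```text
dist 16.6 turn [ 0.16  0.12 -0.32] at [490.4 327.5  38.1]
-0.0007, -0.0005, 0.0041, 0.04, 0.03, -0.08, -0.0007, -0.0005, 0.0041, 0.04, 0.03, -0.08, -0.0007, -0.0005, 0.0041, 0.04, 0.03, -0.08, -0.0007, -0.0005, 0.0041, 0.04, 0.03, -0.08
```

{"fn": "arm_command", "kwargs": {"targets": [0,0,0.005,0.05,0.05,0,0,0,0.005,0.05,0.05,0,0,0,0.004,0,0,0,0,0,0.002,0,0,0,0,0,0,0,0,0,0,0,0,0,0,0]}}

```text
clock: 13.05
ee_pos: [491.2, 327.9, 22.1]
orientation: [-3.115, 0.405, -0.002]
ft_force: [0.1, 0.6, -0.5]
finger_gap: 21.9
```

Run:
```python
from h import *
plan(np.array([488,330,21.8]),toolR(-14.5,0,-1),1)
```

```text
dist 3.8 turn [-0.04 -0.09 -0.3 ] at [491.2 327.9  22.1]
-0.0036, -0.0012, 0.0003, -0.04, -0.09, -0.3
```

{"fn": "arm_command", "kwargs": {"targets": [0,0,0.001,0,0,0,0,0,0.001,0,0,0]}}

```text
clock: 13.25
ee_pos: [491.3, 328.0, 21.9]
orientation: [-3.115, 0.404, -0.004]
ft_force: [-6.4, -4.1, 23.8]
finger_gap: 21.9
```

{"fn": "arm_command", "kwargs": {"targets": [0,0,0,0,0,0,0,0,0,0,0,0,0,0,0,0,0,0,0,0,0,0,0,0,0,0,0,0,0,0], "claw": 0.06}}

```text
clock: 13.75
ee_pos: [491.7, 328.2, 22.4]
orientation: [-3.114, 0.404, -0.005]
ft_force: [-0.6, 0.2, -0.8]
finger_gap: 58.4
```

{"fn": "arm_command", "kwargs": {"targets": [0,0,-0.01,0,0,0,0,0,-0.02,0,0,0,0,0,-0.04,0,0,0,0,0,-0.04,0,0,0,0,0,-0.04,0,0,0,0,0,-0.04,0,0,0,0,0,-0.02,0,0,0]}}

```text
clock: 14.45
ee_pos: [489.0, 326.9, 241.1]
orientation: [3.114, -0.404, -0.002]
ft_force: [1.3, 0.1, -0.1]
finger_gap: 59.8
```

Run:
```python
from h import *
p,d,m=snap('wrist','w4'); P=wcloud(p,d,m); hsv=cv2.cvtColor(p,cv2.COLOR_RGB2HSV); H,S,V=[hsv[...,i].astype(int) for i in range(3)]
z=P[...,2]; near=np.hypot(P[...,0]-488,P[...,1]-328)<75; near[300:]=0
rect(P,near&(z>43)&(z<50),'rib')
rect(P,near&(H>95)&(H<125)&(S>80)&(z>14)&(z<22),'felt')
plan(np.array([470,-150,230.]),toolR(0,0,-1),14)
```

```text
rib 1672 c [490.6 329.4] size [21.3 79.4] ang 75.47 z [44.4 45.7 47. ]
felt 2172 c [490.8 329. ] size [ 43.8 108.3] ang 75.37 z [16.5 17.9 19.1]
dist 478.0 turn [ -0.02  -0.08 -14.79] at [489.9 327.4 243.5]
0.0073, 0.0333, 0.001, -0, -0.01, -1.06, 0.0067, 0.0335, 0.001, -0, -0.01, -1.06, 0.0061, 0.0336, 0.001, -0, -0.01, -1.06, 0.0055, 0.0337, 0.001, -0, -0.01, -1.06, 0.0049, 0.0338, 0.001, -0, -0.01, -1.06, 0.0042, 0.0339, 0.001, -0, -0.01, -1.06, 0.0036, 0.0339, 0.001, -0, -0.01, -1.06, 0.003, 0.034, 0.001, -0, -0.01, -1.06, 0.0024, 0.034, 0.001, -0, -0.01, -1.06, 0.0017, 0.0341, 0.001, -0, -0.01, -1.06, 0.0011, 0.0341, 0.001, -0, -0.01, -1.06, 0.0005, 0.0341, 0.001, -0, -0.01, -1.06, -0.0002, 0.0341, 0.001, -0, -0.01, -1.06, -0.0008, 0.0341, 0.001, -0, -0.01, -1.06
```

View pics/w4.png

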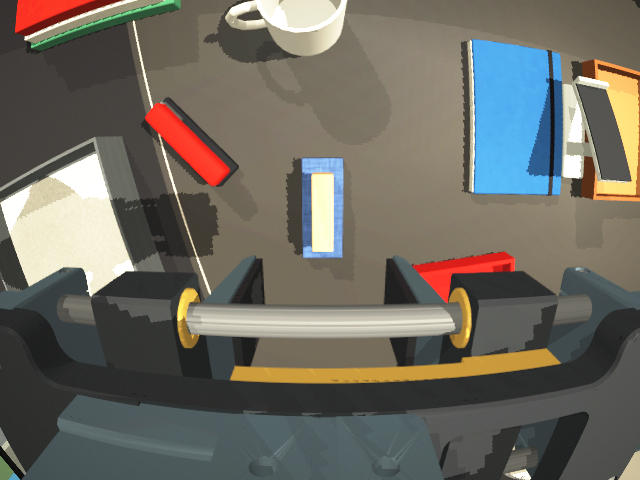

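The eraser stands upright (felt top 17.9 mm, rib top 45.7 mm), released. Now the phone.

Run:
```python
from h import *
plan(np.array([411.5,-346.1,180.]),toolR(18.1,0,-1),18)
```

```text
dist 681.0 turn [ -0.    -0.08 -32.89] at [489.9 327.4 243.5]
0.0053, 0.0373, 0.0035, -0, -0, -1.83, 0.0041, 0.0374, 0.0035, -0, -0, -1.83, 0.003, 0.0376, 0.0035, -0, -0, -1.83, 0.0018, 0.0376, 0.0035, -0, -0, -1.83, 0.0006, 0.0377, 0.0035, -0, -0, -1.83, -0.0006, 0.0377, 0.0035, -0, -0, -1.83, -0.0018, 0.0376, 0.0035, -0, -0, -1.83, -0.003, 0.0375, 0.0035, -0, -0, -1.83, -0.0042, 0.0374, 0.0035, -0, -0, -1.83, -0.0054, 0.0373, 0.0035, -0, -0, -1.83, -0.0066, 0.0371, 0.0035, -0, -0, -1.83, -0.0078, 0.0369, 0.0035, -0, -0, -1.83, -0.009, 0.0366, 0.0035, -0, -0, -1.83, -0.0101, 0.0363, 0.0035, -0, -0, -1.83, -0.0113, 0.0359, 0.0035, -0, -0, -1.83, -0.0124, 0.0356, 0.0035, -0, -0, -1.83, -0.0135, 0.0351, 0.0035, -0, -0, -1.83, -0.0147, 0.0347, 0.0035, -0, -0, -1.83
```

{"fn": "arm_command", "kwargs": {"targets": [0.0053,0.0373,0.0035,0,0,-1.83,0.0041,0.0374,0.0035,0,0,-1.83,0.003,0.0376,0.0035,0,0,-1.83,0.0018,0.0376,0.0035,0,0,-1.83,0.0006,0.0377,0.0035,0,0,-1.83,-0.0006,0.0377,0.0035,0,0,-1.83,-0.0018,0.0376,0.0035,0,0,-1.83,-0.003,0.0375,0.0035,0,0,-1.83,-0.0042,0.0374,0.0035,0,0,-1.83,-0.0054,0.0373,0.0035,0,0,-1.83,-0.0066,0.0371,0.0035,0,0,-1.83,-0.0078,0.0369,0.0035,0,0,-1.83,-0.009,0.0366,0.0035,0,0,-1.83,-0.0101,0.0363,0.0035,0,0,-1.83,-0.0113,0.0359,0.0035,0,0,-1.83,-0.0124,0.0356,0.0035,0,0,-1.83,-0.0135,0.03,0.0035,0,0,-1.83,-0.006,0.015,0.002,0,0,-1.83,0,0,0,0,0,0], "claw": 0.0912}}

```text
clock: 16.4
ee_pos: [415.8, -345.0, 187.7]
orientation: [3.094, 0.536, 0.023]
ft_force: [0.5, -0.3, -0.4]
finger_gap: 91.1
```

Run:
```python
from h import *
p,d,m=snap('wrist','w5'); P=wcloud(p,d,m); hsv=cv2.cvtColor(p,cv2.COLOR_RGB2HSV); H,S,V=[hsv[...,i].astype(int) for i in range(3)]
z=P[...,2]; near=np.hypot(P[...,0]-411,P[...,1]+346)<90
rect(P,near&(z>10)&(z<18)&(H<25)&(S>130),'phone')
plan(np.array([411.5,-346.1,70.]),toolR(18.1,0,-1),5)
```

```text
phone 474 c [ 411.5 -346.9] size [130.8  62.8] ang 18.1 z [11.7 13.4 14.8]
dist 117.8 turn [ 0.2  -0.81  1.52] at [ 415.9 -343.9  187.7]
-0.0013, 0, 0.0235, 0.04, -0.16, 0.3, -0.0012, 0.0001, 0.0235, 0.04, -0.16, 0.3, -0.0012, 0.0001, 0.0235, 0.04, -0.16, 0.3, -0.0011, 0.0001, 0.0235, 0.04, -0.16, 0.3, -0.001, 0.0001, 0.0235, 0.04, -0.16, 0.3
```

View pics/w5.png

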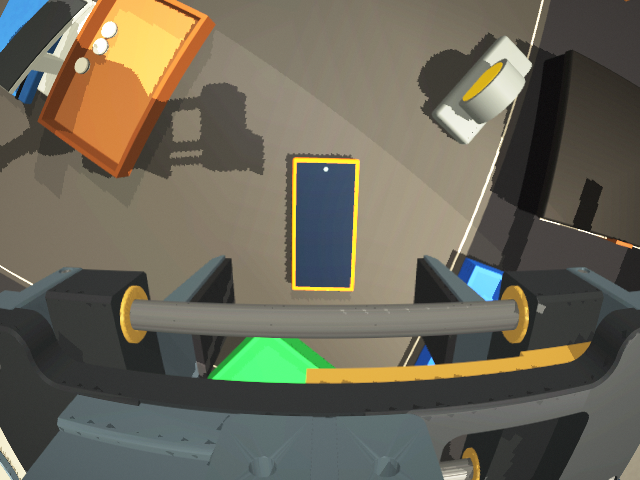

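The phone is confirmed at (411.5, -346.7), yaw 18.1°, and the three caps show in the tray at (80-110, 30-65). Descending.

{"fn": "arm_command", "kwargs": {"targets": [-0.0013,0,0.0235,0.04,-0.16,0.3,-0.0012,0,0.0235,0.04,-0.16,0.3,-0.0012,0.0001,0.0235,0.04,-0.16,0.3,-0.0011,0.0001,0.0235,0.04,-0.16,0.3,-0.001,0.0001,0.016,0.04,-0.16,0.3,0,0,0,0,0,0]}}

```text
clock: 17.05
ee_pos: [412.8, -339.9, 77.5]
orientation: [3.102, 0.49, 0.003]
ft_force: [0.5, 0.8, -0.2]
finger_gap: 91.2
```

Run:
```python
from h import *
plan(np.array([411.5,-346.7,30.]),toolR(18.1,0,-1),4)
```

```text
dist 48.0 turn [ 0.08 -0.09 -0.14] at [ 412.8 -339.9   77.5]
-0.0009, 0.0015, 0.0119, 0.02, -0.02, -0.03, -0.0009, 0.0015, 0.0119, 0.02, -0.02, -0.03, -0.0008, 0.0015, 0.0119, 0.02, -0.02, -0.03, -0.0008, 0.0015, 0.0119, 0.02, -0.02, -0.03
```

{"fn": "arm_command", "kwargs": {"targets": [-0.0009,0.0015,0.0119,0,0,0,-0.0009,0.0015,0.0119,0,0,0,-0.0008,0.0015,0.0119,0,0,0,-0.0008,0.0015,0.009,0,0,0,0,0,0,0,0,0]}}

```text
clock: 17.55
ee_pos: [412.8, -346.5, 31.7]
orientation: [3.099, 0.491, 0.006]
ft_force: [0.3, 0.1, -0.2]
finger_gap: 91.3
```

Run:
```python
from h import *
plan(np.array([411.5,-346.7,3.]),toolR(18.1,0,-1),4)
```

```text
dist 28.7 turn [ 0.23 -0.18 -0.08] at [ 412.8 -346.5   31.7]
-0.0003, -0.0001, 0.0072, 0.06, -0.05, -0.02, -0.0003, -0.0001, 0.0072, 0.06, -0.05, -0.02, -0.0003, -0.0001, 0.0072, 0.06, -0.05, -0.02, -0.0003, -0.0001, 0.0072, 0.06, -0.05, -0.02
```

{"fn": "arm_command", "kwargs": {"targets": [-0.0003,0,0.007,0.06,-0.05,0,-0.0003,0,0.007,0.06,-0.05,0,-0.0003,0,0.007,0.06,-0.05,0,-0.0003,0,0.005,0.06,-0.05,0,0,0,0.002,0,0,0,0,0,0,0,0,0]}}

```text
clock: 18.15
ee_pos: [411.8, -347.3, 1.4]
orientation: [-3.103, -0.491, 0.001]
ft_force: [-1.0, -0.0, 0.2]
finger_gap: 91.2
```

Run:
```python
from h import *
plan(np.array([411.5,-346.7,3.]),toolR(18.1,0,-1),1)
```

```text
dist 1.7 turn [-0.01  0.02 -0.1 ] at [ 411.8 -347.3    1.4]
-0.0001, -0.0007, -0.0016, -0.01, 0.02, -0.1
```

{"fn": "arm_command", "kwargs": {"targets": [0,-0.0006,-0.002,0,0,0,0,0,0,0,0,0]}}

```text
clock: 18.35
ee_pos: [411.7, -346.8, 3.8]
orientation: [3.103, 0.491, -0.0]
ft_force: [-0.0, -0.1, 0.3]
finger_gap: 91.2
```

{"fn": "arm_command", "kwargs": {"targets": [0,0,0,0,0,0,0,0,0,0,0,0,0,0,0,0,0,0,0,0,0,0,0,0,0,0,0,0,0,0,0,0,0,0,0,0], "claw": 0.0}}

```text
clock: 18.95
ee_pos: [412.0, -347.1, 4.5]
orientation: [3.102, 0.491, 0.001]
ft_force: [0.4, 0.7, 0.7]
finger_gap: 61.6
```

{"fn": "arm_command", "kwargs": {"targets": [0,0,-0.02,0,0,0,0,0,-0.04,0,0,0,0,0,-0.04,0,0,0,0,0,-0.04,0,0,0,0,0,-0.04,0,0,0,0,0,-0.02,0,0,0,0,0,0,0,0,0]}}

```text
clock: 19.65
ee_pos: [410.6, -345.6, 210.6]
orientation: [-3.1, -0.491, 0.004]
ft_force: [0.0, 0.5, -3.9]
finger_gap: 61.7
```

Run:
```python
from h import *
p,d,m=snap('wrist','w6'); P=wcloud(p,d,m); p0,r0,_=cur(); 
Q=(P-p0)@r0; hsv=cv2.cvtColor(p,cv2.COLOR_RGB2HSV); H,S,V=[hsv[...,i].astype(int) for i in range(3)]
mk=(abs(Q[...,2])<25)&(np.hypot(Q[...,0],Q[...,1])<90)&(H>12)&(H<26)&(S>130)
mk[262:]=0
q=Q[mk]; print(len(q), np.percentile(q,[2,50,98],axis=0).round(1))
b=(abs(Q[...,1])<22)&(abs(Q[...,2])<25)&(Q[...,0]>0)&(Q[...,0]<60); b[262:]=0
q=Q[b]; A=np.c_[q[:,:2],np.ones(len(q))]; c=np.linalg.lstsq(A,q[:,2],rcond=None)[0]; print('screen plane in tool',c)
plan(dk(-70,0,120),TD,18)
```

```text
2143 [[ 20.2 -30.8 -11.9]
 [ 61.3  10.7 -10.3]
 [ 65.   30.5  -6.2]]
screen plane in tool [ 4.69154717e-04 -2.61243686e-04 -1.09676492e+01]
dist 358.3 turn [  6.58 -24.14  30.84] at [ 410.2 -345.3  209.2]
0.0131, -0.015, 0.0015, 0.37, -1.34, 1.71, 0.0126, -0.0153, 0.0013, 0.37, -1.34, 1.71, 0.0122, -0.0157, 0.0011, 0.37, -1.34, 1.71, 0.0118, -0.016, 0.0009, 0.37, -1.34, 1.71, 0.0113, -0.0164, 0.0007, 0.37, -1.34, 1.71, 0.0108, -0.0167, 0.0006, 0.37, -1.34, 1.71, 0.0103, -0.017, 0.0004, 0.37, -1.34, 1.71, 0.0098, -0.0173, 0.0003, 0.37, -1.34, 1.71, 0.0093, -0.0176, 0.0002, 0.37, -1.34, 1.71, 0.0088, -0.0179, 0.0001, 0.37, -1.34, 1.71, 0.0082, -0.0181, 0, 0.37, -1.34, 1.71, 0.0077, -0.0184, -0, 0.37, -1.34, 1.71, 0.0071, -0.0186, -0.0001, 0.37, -1.34, 1.71, 0.0066, -0.0188, -0.0001, 0.37, -1.34, 1.71, 0.006, -0.019, -0.0002, 0.37, -1.34, 1.71, 0.0054, -0.0192, -0.0002, 0.37, -1.34, 1.71, 0.0048, -0.0193, -0.0002, 0.37, -1.34, 1.71, 0.0043, -0.0194, -0.0002, 0.37, -1.34, 1.71
```

View pics/w6.png

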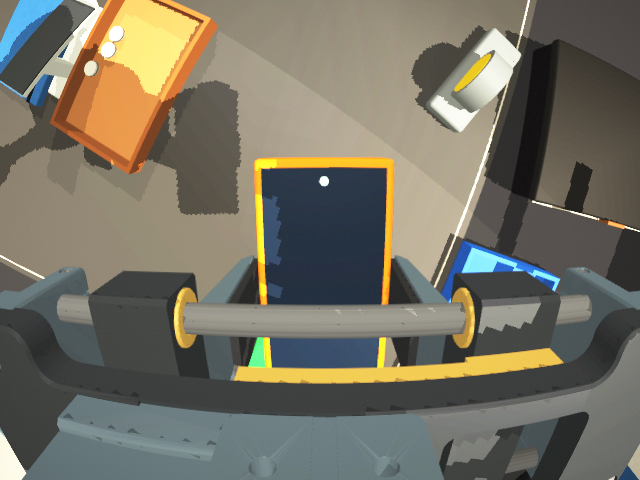

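The phone is held level: the screen is 11 mm behind the tips, so the underside is 3 mm beyond them, and the front edge is at +65 mm. Going above the deck.

{"fn": "arm_command", "kwargs": {"targets": [0.0131,-0.015,0.0015,0.37,-1.34,1.71,0.0126,-0.0153,0.0013,0.37,-1.34,1.71,0.0122,-0.0157,0.0011,0.37,-1.34,1.71,0.0118,-0.016,0.0009,0.37,-1.34,1.71,0.0113,-0.0164,0.0007,0.37,-1.34,1.71,0.0108,-0.0167,0.0006,0.37,-1.34,1.71,0.0103,-0.017,0.0004,0.37,-1.34,1.71,0.0098,-0.0173,0.0003,0.37,-1.34,1.71,0.0093,-0.0176,0.0002,0.37,-1.34,1.71,0.0088,-0.0179,0.0001,0.37,-1.34,1.71,0.0082,-0.0181,0,0.37,-1.34,1.71,0.0077,-0.0184,0,0.37,-1.34,1.71,0.0071,-0.0186,0,0.37,-1.34,1.71,0.0066,-0.0188,0,0.37,-1.34,1.71,0.006,-0.019,0,0.37,-1.34,1.71,0.0054,-0.0192,0,0.37,-1.34,1.71,0.004,-0.015,0,0.37,-1.34,1.71,0.003,-0.01,0,0.37,-1.34,1.71,0,0,0,0,0,0]}}

```text
clock: 21.6
ee_pos: [538.0, -11.7, 146.3]
orientation: [-2.96, 0.378, 0.758]
ft_force: [-0.2, -0.1, -2.6]
finger_gap: 61.4
```

Run:
```python
from h import *
print(indeck(cur()[0]))
plan(dk(-69,0,60),TD,8)
```

```text
[-66.5   1.8  80.8]
dist 21.0 turn [-0.58  3.73 -1.12] at [538.  -11.7 146.3]
-0.0001, 0.0003, 0.0026, -0.07, 0.47, -0.14, -0.0002, 0.0003, 0.0026, -0.07, 0.47, -0.14, -0.0002, 0.0003, 0.0026, -0.07, 0.47, -0.14, -0.0002, 0.0002, 0.0026, -0.07, 0.47, -0.14, -0.0002, 0.0002, 0.0026, -0.07, 0.47, -0.14, -0.0003, 0.0002, 0.0026, -0.07, 0.47, -0.14, -0.0003, 0.0002, 0.0026, -0.07, 0.47, -0.14, -0.0003, 0.0002, 0.0026, -0.07, 0.47, -0.14
```

{"fn": "arm_command", "kwargs": {"targets": [-0.0002,0.0003,0.0026,-0.07,0.5,-0.14,-0.0002,0.0003,0.0026,-0.07,0.5,-0.14,-0.0002,0.0003,0.0026,-0.07,0.5,-0.14,-0.0002,0.0003,0.0026,-0.07,0.5,-0.14,-0.0002,0.0003,0.0026,-0.07,0.5,-0.14,-0.0002,0.0003,0.0026,-0.07,0.5,-0.14,-0.0002,0.0003,0.0026,-0.07,0.4,-0.14,-0.0002,0.0003,0.0026,-0.07,0.3,-0.14,0,0,0,0,0,0]}}

```text
clock: 22.5
ee_pos: [523.5, -13.3, 125.5]
orientation: [-3.002, 0.345, 0.658]
ft_force: [-0.2, 0.9, -1.7]
finger_gap: 61.5
```

Run:
```python
from h import *
print(indeck(cur()[0]))
plan(dk(-68,0,20),TD,6)
```

```text
[-70.2  -3.   56.1]
dist 36.3 turn [ 0.06 -0.28  0.17] at [523.5 -13.3 125.5]
0.0003, -0.0005, 0.006, 0.01, -0.05, 0.03, 0.0003, -0.0005, 0.006, 0.01, -0.05, 0.03, 0.0003, -0.0005, 0.006, 0.01, -0.05, 0.03, 0.0003, -0.0005, 0.006, 0.01, -0.05, 0.03, 0.0004, -0.0005, 0.006, 0.01, -0.05, 0.03, 0.0004, -0.0005, 0.006, 0.01, -0.05, 0.03
```

{"fn": "arm_command", "kwargs": {"targets": [0.0003,-0.0005,0.006,0,-0.05,0.03,0.0003,-0.0005,0.006,0,-0.05,0.03,0.0003,-0.0005,0.006,0,-0.05,0.03,0.0003,-0.0005,0.006,0,-0.05,0.03,0.0003,-0.0005,0.005,0,-0.05,0.03,0,-0.0005,0.002,0,0,0,0,0,0,0,0,0]}}

```text
clock: 23.2
ee_pos: [511.8, -7.0, 93.5]
orientation: [-2.999, 0.349, 0.667]
ft_force: [-0.6, -0.2, -1.7]
finger_gap: 61.4
```

Run:
```python
from h import *
print(indeck(cur()[0]))
plan(dk(-68,0,6),TD,6)
snap('wrist','w7');p,d,m=snap('scene','s7'); cv2.imwrite('pics/s7c.png',cv2.resize(p[130:310,230:450,::-1],None,fx=3.5,fy=3.3))
```

```text
[-68.3   0.3  21.7]
dist 15.7 turn [0.07 0.06 0.01] at [511.8  -7.   93.5]
0.0001, 0.0001, 0.0026, 0.01, 0.01, 0, 0.0001, 0.0001, 0.0026, 0.01, 0.01, 0, 0.0001, 0.0001, 0.0026, 0.01, 0.01, 0, 0.0001, 0.0001, 0.0026, 0.01, 0.01, 0, 0, 0.0001, 0.0026, 0.01, 0.01, 0, 0, 0.0001, 0.0026, 0.01, 0.01, 0
```

View pics/s7c.png

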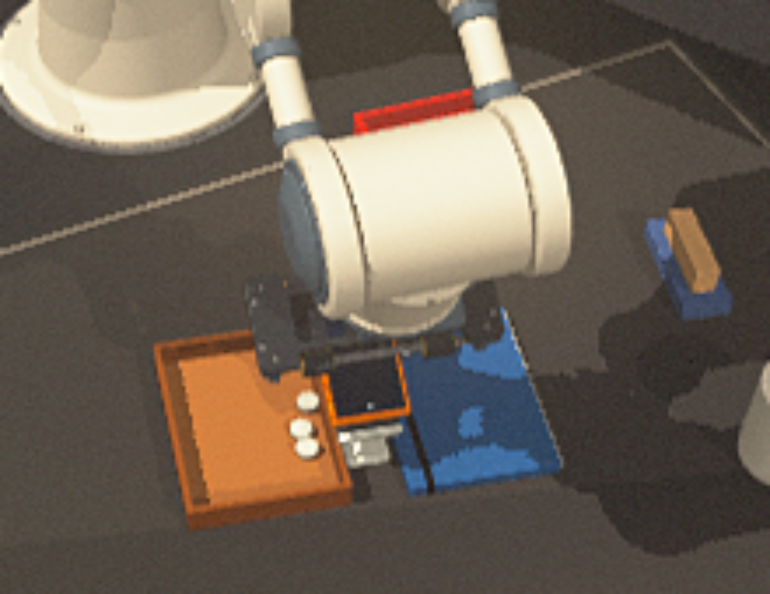

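View pics/w7.png

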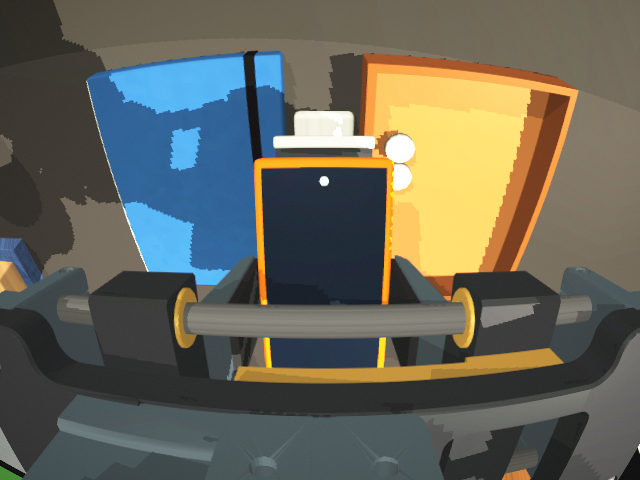

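Phone edge (columns 255-393) and lip (274-376) are parallel and centred on each other. I'll lower to about 3 mm, then creep down to contact.

{"fn": "arm_command", "kwargs": {"targets": [0,0,0.003,0,0,0,0,0,0.003,0,0,0,0,0,0.003,0,0,0,0,0,0.003,0,0,0,0,0,0.0015,0,0,0,0,0,0,0,0,0]}}

```text
clock: 23.9
ee_pos: [506.4, -5.9, 80.9]
orientation: [-3.0, 0.349, 0.664]
ft_force: [-0.6, 0.2, -2.3]
finger_gap: 61.6
```

Run:
```python
from h import *
p,r,s=cur();print(indeck(p),s['ft_force']@D)
plan(dk(-68,0,4),TD,3)
```

```text
[-67.9   0.2   8. ] [ 0.43911458  0.04416092 -2.31336743]
dist 4.0 turn [ 0.06 -0.04  0.01] at [506.4  -5.9  80.9]
-0, 0.0001, 0.0013, 0.02, -0.01, 0, -0, 0.0001, 0.0013, 0.02, -0.01, 0, -0, 0.0001, 0.0013, 0.02, -0.01, 0
```

{"fn": "arm_command", "kwargs": {"targets": [0,0,0.0015,0,0,0,0,0,0.0015,0,0,0,0,0,0.001,0,0,0,0,0,0.0005,0,0,0]}}

```text
clock: 24.3
ee_pos: [505.2, -5.6, 77.8]
orientation: [-3.001, 0.349, 0.662]
ft_force: [-0.1, -0.3, 5.1]
finger_gap: 61.7
```

Run:
```python
from h import *
p,r,s=cur();print(indeck(p),s['ft_force']@D)
```

```text
[-67.8   0.2   4.6] [-2.20916861 -0.34114468  4.57702313]
```

Contact: about 5-7 N along the deck normal. I'll ease it down the slope against the lip while still holding.

{"fn": "arm_command", "kwargs": {"targets": [0,0,0,0,0,0,0,0,0.0003,0,0,0,0.001,0,0.0002,0,0,0,0.001,0,0.0002,0,0,0,0,0,0,0,0,0]}}

```text
clock: 24.8
ee_pos: [505.2, -5.6, 77.9]
orientation: [-2.999, 0.349, 0.667]
ft_force: [1.7, -0.8, -1.5]
finger_gap: 61.7
```

Run:
```python
from h import *
p,r,s=cur();print(indeck(p),s['ft_force']@D)
p,d,m=snap('wrist','w8'); cv2.imwrite('pics/w8c.png',cv2.resize(p[100:260,220:420,::-1],None,fx=4,fy=3.6))
```

```text
[-67.8   0.2   4.7] [ 2.28822533 -0.42695993 -0.63531406]
```

View pics/w8c.png

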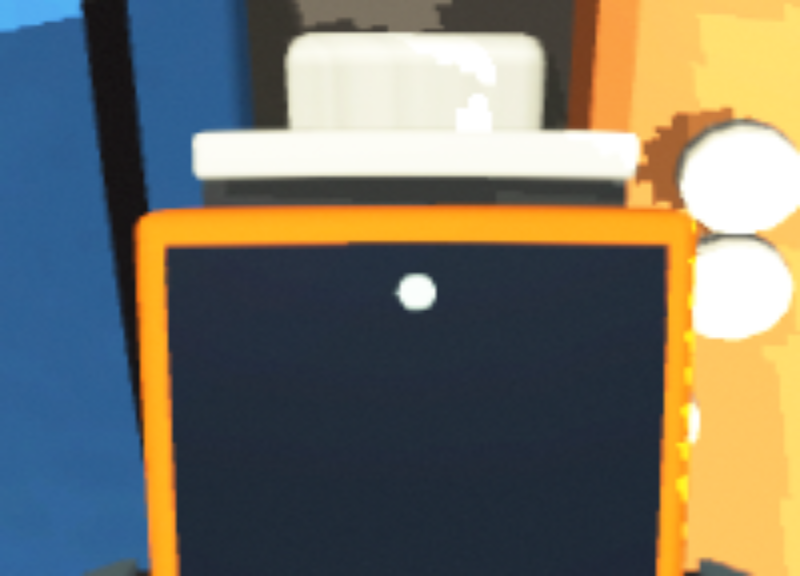

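A dark strip about 3 mm wide remains between the phone edge and the lip. I'll measure it.

Run:
```python
from h import *
p,d,m=load('w8'); P=wcloud(p,d,m); Q=(P-OD)@D
for u in (300,325,350):
    print([(v,tuple(np.round(Q[v,u],1)),int(p[v,u].sum())) for v in range(134,172,2)])
```

```text
[(134, (np.float64(8.3), np.float64(14.3), np.float64(-35.6)), 699), (136, (np.float64(6.2), np.float64(11.5), np.float64(7.4)), 721), (138, (np.float64(5.3), np.float64(11.5), np.float64(7.7)), 752), (140, (np.float64(4.4), np.float64(11.5), np.float64(8.0)), 750), (142, (np.float64(3.5), np.float64(11.5), np.float64(8.2)), 750), (144, (np.float64(2.6), np.float64(11.5), np.float64(8.9)), 748), (146, (np.float64(1.7), np.float64(11.5), np.float64(8.3)), 748), (148, (np.float64(0.8), np.float64(11.5), np.float64(8.1)), 672), (150, (np.float64(-0.3), np.float64(12.1), np.float64(-0.6)), 183), (152, (np.float64(-1.2), np.float64(12.1), np.float64(-0.1)), 174), (154, (np.float64(-2.1), np.float64(12.1), np.float64(0.1)), 177), (156, (np.float64(-3.1), np.float64(12.2), np.float64(-1.5)), 218), (158, (np.float64(-3.5), np.float64(11.2), np.float64(13.0)), 418), (160, (np.float64(-4.4), np.float64(11.2), np.float64(13.6)), 456), (162, (np.float64(-5.3), np.float64(11.2), np.float64(13.4)), 471), (164, (np.float64(-6.1), np.float64(11.2), np.float64(13.8)), 467), (166, (np.float64(-7.0), n
[... 2032 characters left out ...]
.3)), 186), (152, (np.float64(-1.2), np.float64(-11.3), np.float64(0.6)), 175), (154, (np.float64(-2.1), np.float64(-11.4), np.float64(-1.1)), 213), (156, (np.float64(-3.1), np.float64(-11.4), np.float64(-0.5)), 239), (158, (np.float64(-3.6), np.float64(-10.6), np.float64(11.2)), 421), (160, (np.float64(-4.3), np.float64(-10.4), np.float64(13.9)), 457), (162, (np.float64(-5.2), np.float64(-10.4), np.float64(13.9)), 465), (164, (np.float64(-6.1), np.float64(-10.4), np.float64(14.6)), 462), (166, (np.float64(-6.9), np.float64(-10.4), np.float64(14.3)), 463), (168, (np.float64(-7.8), np.float64(-10.4), np.float64(14.0)), 166), (170, (np.float64(-8.7), np.float64(-10.5), np.float64(13.4)), 147)]
```

The frame agrees well (lip face at x≈0, deck z≈0, phone top 14). The phone's edge is at -3.5 mm, so I'll slide it about 3 mm and press lightly.

{"fn": "arm_command", "kwargs": {"targets": [0.002,0,0,0,0,0,0.002,0,0,0,0,0,0.0015,0,0.0005,0,0,0,0,0,0.001,0,0,0,0,0,0.001,0,0,0]}}

```text
clock: 25.35
ee_pos: [508.5, -6.3, 76.2]
orientation: [-2.998, 0.349, 0.671]
ft_force: [-0.6, 0.0, 18.7]
finger_gap: 61.8
```

Run:
```python
from h import *
p,r,s=cur();print(indeck(p),s['ft_force']@D)
```

```text
[-64.    0.3   4.6] [-8.44450699 -0.11581853 16.64954648]
```

{"fn": "arm_command", "kwargs": {"targets": [0,0,0,0,0,0,0,0,0.0003,0,0,0,0,0,0.0003,0,0,0]}}

```text
clock: 25.65
ee_pos: [508.6, -6.3, 76.2]
orientation: [-2.998, 0.349, 0.67]
ft_force: [-1.8, -0.1, 12.7]
finger_gap: 61.9
```

Run:
```python
from h import *
p,r,s=cur();print(indeck(p),s['ft_force']@D)
p,d,m=snap('wrist','w9'); P=wcloud(p,d,m); Q=(P-OD)@D
print([(v,tuple(np.round(Q[v,325],1).tolist())) for v in range(140,172,2)])
b=(abs(Q[...,1])<20)&(Q[...,0]<-8)&(Q[...,0]>-50)&(Q[...,2]>5)&(Q[...,2]<25); b[262:]=0
q=Q[b]; print(np.linalg.lstsq(np.c_[q[:,:2],np.ones(len(q))],q[:,2],rcond=None)[0])
```

```text
[-64.    0.3   4.6] [-6.87526027 -0.53996521 10.76893288]
[(140, (8.5, 0.3, -34.2)), (142, (7.3, 0.3, -35.3)), (144, (6.2, 0.3, -35.5)), (146, (5.4, 0.5, 7.8)), (148, (4.5, 0.5, 7.4)), (150, (3.6, 0.5, 7.3)), (152, (2.7, 0.5, 7.7)), (154, (1.8, 0.5, 8.3)), (156, (0.9, 0.5, 8.3)), (158, (0.2, 0.5, 12.0)), (160, (-0.7, 0.5, 11.7)), (162, (-1.4, 0.5, 14.6)), (164, (-2.3, 0.5, 14.4)), (166, (-3.2, 0.5, 13.9)), (168, (-4.1, 0.5, 13.5)), (170, (-4.9, 0.5, 14.7))]
[1.58511020e-04 6.63944182e-04 1.43523607e+01]
```

The phone lies flat (screen plane parallel to the deck, 14.3 mm high) with its edge against the lip. Releasing and retreating along the normal.

{"fn": "arm_command", "kwargs": {"targets": [0,0,0,0,0,0,0,0,0,0,0,0,0,0,0,0,0,0,0,0,0,0,0,0,0,0,0,0,0,0], "claw": 0.0912}}

```text
clock: 26.2
ee_pos: [509.3, -6.5, 75.3]
orientation: [-2.998, 0.349, 0.669]
ft_force: [0.2, 0.1, -0.2]
finger_gap: 91.0
```

{"fn": "arm_command", "kwargs": {"targets": [0,0,-0.005,0,0,0,0,0,-0.015,0,0,0,0,0,-0.03,0,0,0,0,0,-0.04,0,0,0,-0.01,0,-0.04,0,0,0,-0.02,0,-0.03,0,0,0,-0.03,0,-0.01,0,0,0,-0.03,0,0,0,0,0,-0.02,0,0,0,0,0,0,0,0,0,0,0]}}

```text
clock: 27.2
ee_pos: [483.0, -0.4, 286.7]
orientation: [-2.999, 0.349, 0.668]
ft_force: [0.5, -0.6, 0.7]
finger_gap: 91.2
```

Run:
```python
from h import *
print(cur()[0])
p,d,m=snap('wrist','w10'); P=wcloud(p,d,m); Q=(P-OD)@D
hsv=cv2.cvtColor(p,cv2.COLOR_RGB2HSV); H,S=hsv[...,0],hsv[...,1]
b=(abs(Q[...,1])<40)&(Q[...,0]<8)&(Q[...,0]>-145)&(Q[...,2]>11)&(Q[...,2]<18); b[270:]=0
rect(Q,b&(H<28)&(S>130),'phone in deck'); rect(Q,b,'phone all')
q=Q[b&(abs(Q[...,1])<25)]; print(np.linalg.lstsq(np.c_[q[:,:2],np.ones(len(q))],q[:,2],rcond=None)[0])
p,d,m=snap('scene','s10');
```

```text
[ 4.83023219e+02 -4.32293334e-01  2.86686659e+02]
phone in deck 669 c [-64.6   0.7] size [ 62.4 130.2] ang 89.95 z [11.8 13.7 15.1]
phone all 9258 c [-64.6   0.7] size [ 62.4 130.2] ang 89.95 z [12.8 14.2 15.5]
[-9.16995009e-04  6.52684492e-04  1.41796274e+01]
```

View pics/w10.png

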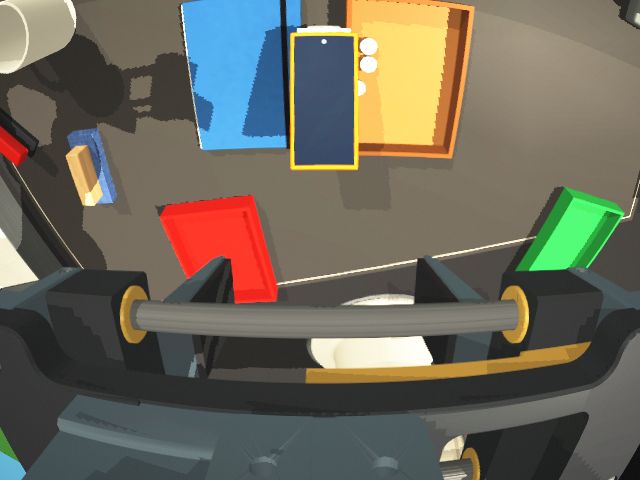

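View pics/s10.png

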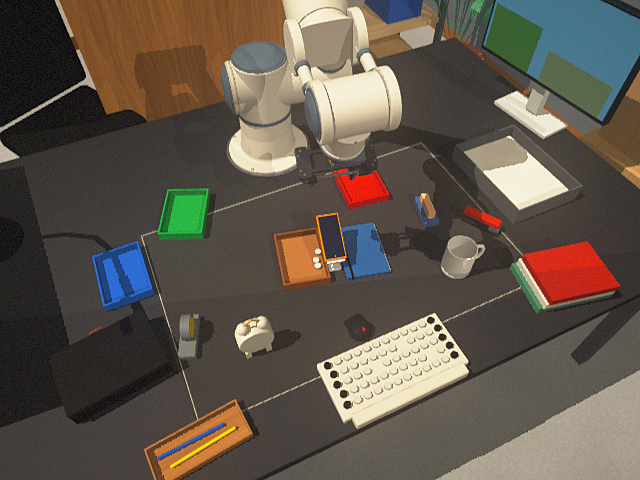

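The phone is centred on the slope at (-64.6, 0.7) mm, flat and released. The caps are in the tray, the eraser is upright on the desk, and the other objects look unmoved. Handing in.

```bash
python3 -c "
from h import *
print(get_state()['joint_vel'].round(4)); print(hand_in())"
```

```text
[-0.0032  0.0307 -0.0085 -0.0002 -0.0065 -0.0003]
the job is handed in; nothing more can be done
None
```

The job is done and handed in at about 27 s of the 64 s allowed; no verdict was reported.

- **Keycaps:** I swept all three into the tray with the held eraser block. The pictures show them flat in the tray. The fingers stayed about 25 mm above the deck face during the sweep, well clear of the 9 mm caps.
- **Eraser block:** It stands felt down on the desk at about (490, 329) mm, released. Its felt top measured 17.9 mm and its rib top 45.7 mm, so it is upright.
- **Phone:** I pressed it onto the slope at about 10–17 N, slid it against the lip while still holding it, then released it. Its centre in the deck frame measured x −64.6 mm and y 0.7 mm. It was turned by less than 0.1°, and the screen was 14.2 mm above the deck and parallel to it.
- **Other objects:** The mouse, mug, clock, stapler and tape dispenser looked unmoved in the last scene picture; I did not measure them.

No check failed or disagreed. Early on I caught a rotation-order mistake in my own planner before any move used it. The first attempt to slide the phone to the lip did not move it, so I repeated it with larger steps.

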